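Stand the steering column up against its stop

TASK

Bring the lying blue steering column into the taped lane and gently butt its black rubber foot against the aluminium stop plate. Then raise the other end, keeping the foot down near the desk and against the plate, until the column stands upright in the lane with its side touching the plate; leave it standing there on its own. Do not drop the column, lean hard on the plate or disturb the other things.

Things in the scene. Friction and masses are not known exactly. Their poses are not given: they have to be found in the camera images.
- column: Loose steering column: blue tube 50 mm in diameter, 200 mm long, 0.3 to 0.52 kg evenly spread; the last 25 mm at its -x end is a soft black rubber foot; a thin aluminium stub (20 mm across, 20 mm long) sticks out of the +x end. Origin on its axis midway along the 200 mm (25 mm above the desk when lying); x runs along the tube from foot to head. Starts lying on the desk and can roll.
- column_foot (a point): Centre of the flat foot face of the column, on its axis, 100 mm from the column's origin on the -x side. 25 mm above the desk when lying, 0 when standing.
- stand: Stop stand fixed to the desk. Origin at desk level on the lane's middle line; x points level along the lane, away from the stand, y across it. Two flat strips of cream masking tape mark the lane from x = 50 to 250 mm at y = -37 and +37 mm. Behind the plate a black housing, 50 mm high (orange knob to 64 mm), lies between x = -117 and -53 mm.
- stop_range (a point): Middle of the range in which the front face of the aluminium stop plate is set (stand x = 15 mm, 30 mm above the desk). The plate (100 mm wide, 62 mm high, 8 mm thick, square across the lane, facing stand +x) is clamped firmly anywhere from 15 mm nearer the housing to 15 mm further out than this point. No reading of that is given: see it or feel for it gently.
- cup0: Loose white cup, 78 mm across the rim, 95 mm high, origin under its centre. Leave alone.
- cup1: A second such cup. Leave alone.
- tape_roll: Loose roll of cream tape lying flat, 96 mm across, 24 mm high, origin under its centre. Leave alone.
- wheel: Loose toy steering wheel lying flat, 285 mm across, 22 mm high, origin under its centre. Leave alone.
- model_car: Loose red model car, 200 mm long along its x axis, 92 mm wide, 70 mm high, origin under its centre. Leave alone.
- marker: Loose white and green marker pen, 130 mm long along its x axis, 18 mm thick, lying; origin on its axis. Leave alone.
Not all that is in view belongs to the job. There is more than one size of the column; the job needs the largest.

How it is judged:
By the outcome, as a careful person would: the job done as asked, in the order asked, and still so for the second after the job is handed in, with the robot touching nothing.
It also fails if it takes over 70 s, if anything falls off the work surface, if the arm or the gripper's body presses on something with over 40 N, if the wrist force passes 120 N, or if a joint passes its speed limit or range.

ROBOT

A 7-joint arm with a two-finger parallel gripper is mounted at the origin on the work surface. World frame = base frame: x ahead of the robot, y to its left, z up, the work surface at z = 0. Lengths are in m, angles in degrees, forces in N, time in s.
With the tool pointing down it reaches from about 0.425 to 0.875 m from the base axis. Payload 4.7 kg.
Tool frame: the origin (TCP) lies at the very end of the fingers, on their centre line; the grasp point (between the pads) lies 19 mm behind it; x points along the fingers, z is the direction in which the jaws open and shut, and the axes are right-handed (so a half turn about x gives the same grasp; the last joint's range is limited). The gripper opens to 87 mm and grips with 3 to 60 N. Pads are 19 mm wide; open, the fingers measure 117 mm over their backs; the gripper's body (75 mm by 190 mm) begins 51 mm behind the grasp point.
Start: joints at [-74.364, 18.392, -4.016, 83.108, 1.295, 78.541, -3.26], TCP at [0.166, 0.628, 0.223] pointing down, gripper open.
Joint ranges: [-163.93, 163.93], [-17.29, 119.83], [-79.2, 71.16], [3.27, 140.29], [-89.18, 269.18], [5.43, 117.66], [-154.24, 154.24]. Speed limits (degrees/s): [147.25, 147.25, 180, 180, 180, 180, 180].

INTERFACE

Orientations are given as [roll, pitch, yaw] about the fixed x, y, z axes, in that order (R = Rz(yaw) Ry(pitch) Rx(roll)).
In Python, from cell import env gives the robot as it stands. The module is installed in compiled form; this text tells all that it offers.
- The arm moves only by the tool drive_tool, never from a script. Its argument "increments" is a list of rows, each a list of 2 entries, a list of its own where there are three numbers: the shift along the tool's x, y, z scaled (see below), then the turn, a rotation vector about the tool's x, y, z scaled (see below). In form: [[[dx, dy, dz], [wx, wy, wz]], ...]. A call has 1 to 10 rows; each row shifts and turns the commanded pose from where the row before left it, along the tool's axes as they then stand; what a row does not reach is not made up. The controller multiplies each number of a shift by 0.04 m and each number of a turn by 120 degrees. A row lasts 1/10 s, in which the tool goes at most 50 mm and 8.59 degrees, less where a joint would pass 70% of its speed; a pose out of reach is approached as far as the arm can. A call with a number of a shift or a turn outside -1 to 1 is refused whole. A call with a gripper value outside its range is refused whole. "hand" is the gripper's target within -1 to 1 (fully open at 1, half-way at 0, shut at -1), set as the call begins (left out, the last holds). The fingers move at their own pace and stop on an object; "squeeze" is the grip in N (left out, the last holds). Time passes only in rows, so rows that do not move let the fingers close. It gives the time, the measured TCP pose, the force and the opening at its end, in the units of the state.
- env.get_obs(): the state, without advancing time (a new reading comes with each control period).
- env.read_camera(name): name is "scene" or "top" or "wrist"; returns a dict with "frame" (400x640x3 uint8, red, green, blue), "fx", "fy", "cx", "cy" (pixels), "distortion" ([k1, k2, p1, p2, k3] as OpenCV has them; the pictures are not rectified), "R" (3x3) and "t" (3): a world point X has camera coordinates R X + t. Camera axes: x right, y down, z forward; pixel columns grow to the right and rows downward; lengths in m; the calibration is good to about 2 mm. A picture is of the moment at which its call begins. There is no depth.
- env.sign_off(): hands the job in, once; it reports no verdict.
The state is a dict: "time_s": time; "qpos": joint angles; "joint_velocities": joint speeds; "effort": joint torques, N m; "tool_pos": TCP position; "tool_rot": TCP orientation; "force": force on the tool from outside, world axes, zero at the start; "wrist_torque": the same for the moment, N m; "grip_width": finger opening in m.
Only numpy, scipy, OpenCV 4.12 (cv2) and the standard library are available. Lean on these libraries where they do the work, as an engineer would, in place of code of your own. Each camera call takes 0.05 s, during which the arm holds its last target.

## Working session

There is one attempt and no reset: what is moved stays moved. The work goes in short steps, Python scripts to look and compute and a tool call to move; the robot and the scene stay as the last step left them, time stands still between calls to the robot, and variables do not carry over. Pictures are saved under pics/ and viewed, and the job is handed in when it is done.

Besides the shell and the picture viewer there is one more tool, called after "Call:" as name(argument=value, ...) on one line, values as JSON. drive_tool: Moves the arm, as the interface text tells. Shifts and turns lie within -1 to 1; 1 stands for 0.04 m of shift or 120 degrees of turn. Its arguments: {"type":"object","properties":{"increments":{"type":"array"},"hand":{"type":"number"},"squeeze":{"type":"number"}},"required":["increments"]}

```bash
ls; mkdir -p pics; cat > h.py <<'E'
import numpy as np, cv2, pickle
from cell import env
def grab(n,fn):
    c=env.read_camera(n); cv2.imwrite('pics/'+fn+'.png',cv2.cvtColor(c['frame'],cv2.COLOR_RGB2BGR)); pickle.dump(c,open('pics/'+fn+'.pkl','wb')); return c
def load(fn): return pickle.load(open('pics/'+fn+'.pkl','rb'))
def K(c): return np.array([[c['fx'],0,c['cx']],[0,c['fy'],c['cy']],[0,0,1]],float)
def ray(c,uv):
    p=cv2.undistortPoints(np.array(uv,float).reshape(-1,1,2),K(c),np.array(c['distortion'],float)).reshape(-1,2)
    R=np.array(c['R']);t=np.array(c['t'])
    d=np.c_[p,np.ones(len(p))]@R; o=-R.T@t
    return o,d
def onz(c,uv,z):
    o,d=ray(c,uv); s=(z-o[2])/d[:,2]; return o+d*s[:,None]
def proj(c,X):
    R=np.array(c['R']);r,_=cv2.Rodrigues(R)
    return cv2.projectPoints(np.array(X,float).reshape(-1,1,3),r,np.array(c['t'],float),K(c),np.array(c['distortion'],float))[0].reshape(-1,2)
E
python3 - <<'E'
from h import *
for n in ['scene','top','wrist']:
    c=grab(n,n+'0'); print(n, -np.array(c['R']).T@c['t'],c['fx'])
print(env.get_obs())
E
```

```text
pics
scene [ 0.94947897 -0.75662137  1.03135995] 409.0399921916661
top [ 0.43504663 -0.01925227  1.46416948] 503.4893609493846
wrist [0.10179861 0.64663768 0.38513452] 300.23808272243474
{'time_s': 0.15, 'qpos': array([-74.36489195,  18.42939978,  -4.01846616,  83.15906961,
         1.29483711,  78.54155695,  -3.26008106]), 'joint_velocities': array([ 0.05353001, -0.1432128 ,  0.08720391, -0.2272381 , -0.00932881,
       -0.03752749, -0.08520835]), 'effort': array([ 2.74951100e-05, -4.91793716e+01, -4.04610308e-01, -3.12877035e+01,
       -6.40459196e-02,  4.05162654e-02,  1.30802559e-04]), 'tool_pos': array([0.16624382, 0.62794119, 0.22171012]), 'tool_rot': array([-177.28053865,   89.91510038, -102.10357695]), 'force': array([ 0.15195316, -0.43868804,  0.02998123]), 'wrist_torque': array([-0.02265616, -0.00846208,  0.03549982]), 'grip_width': 0.08679914063700217}
```

View pics/scene0.png

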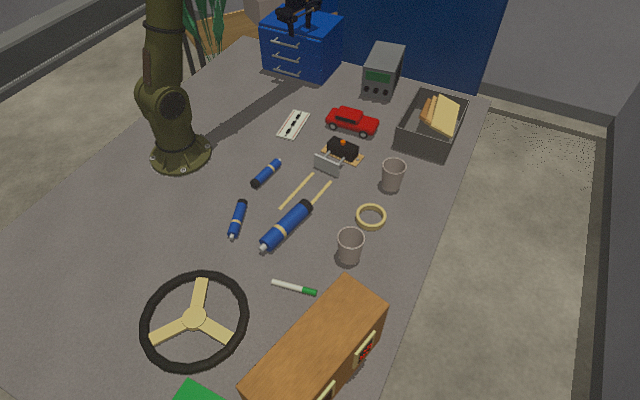

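View pics/top0.png

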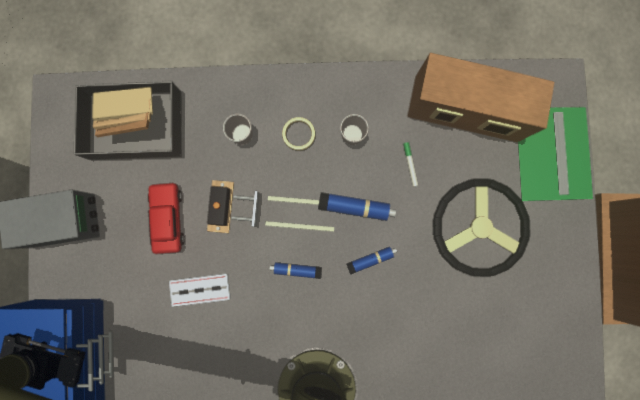

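View pics/wrist0.png

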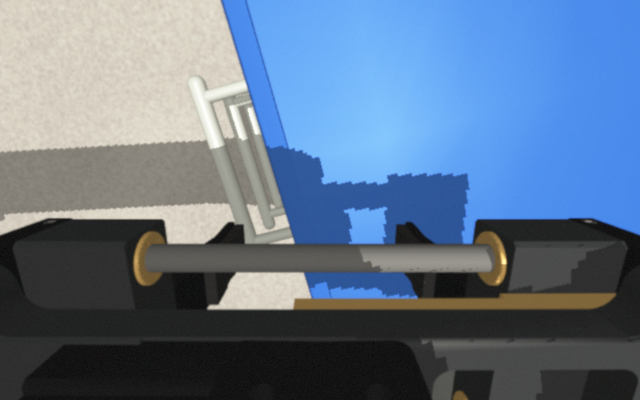

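```bash
python3 - <<'E'
from h import *
c=load('top0'); img=c['frame']
print(proj(c,[[0,0,0],[.166,.628,.22],[.5,0,0],[.5,.3,0]]))
hsv=cv2.cvtColor(img,cv2.COLOR_RGB2HSV)
m=cv2.inRange(hsv,(100,120,40),(125,255,255)); m[:, :250]=0
n,l,s,ce=cv2.connectedComponentsWithStats(m)
for i in range(1,n):
    if s[i,4]>40: print(s[i],ce[i])
cr=img[170:290,200:420]; cv2.imwrite('pics/crop0.png',cv2.cvtColor(cv2.resize(cr,None,fx=3.6,fy=3.6,interpolation=cv2.INTER_CUBIC),cv2.COLOR_RGB2BGR))
s=load('scene0')['frame'][120:270,220:420]
cv2.imwrite('pics/crop1.png',cv2.cvtColor(cv2.resize(s,None,fx=4,fy=4,interpolation=cv2.INTER_CUBIC),cv2.COLOR_RGB2BGR))
E
```

```text
[[316.91216123 387.94389876]
 [ 63.13074169 350.6624197 ]
 [311.74514925 213.79783291]
 [209.08453598 216.83309214]]
[327 195  38  20 539] [345.57884972 204.64564007]
[369 202  20  18 282] [378.61702128 210.22340426]
[379 248  14  13 119] [385.62184874 253.85714286]
[353 254  25  17 234] [364.73076923 262.05982906]
[274 264  13  10 118] [280.38135593 268.45762712]
[291 265  24  12 232] [302.62931034 270.85775862]
```

View pics/crop0.png

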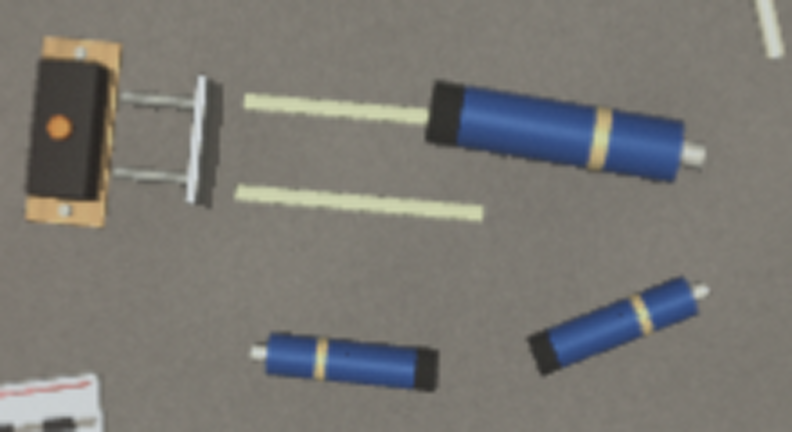

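View pics/crop1.png

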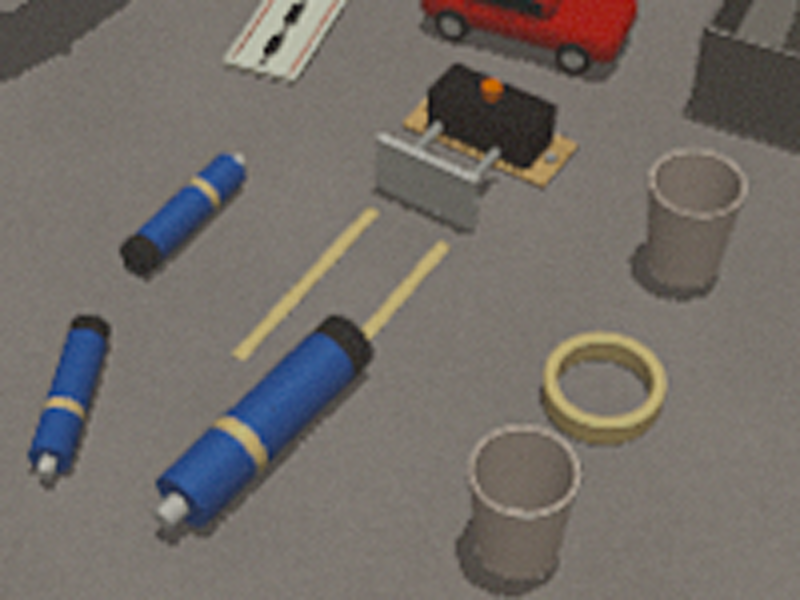

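```bash
python3 - <<'E'
from h import *
c=load('top0'); 
f=lambda L:[(200+(x+.5)/3.6-.5,170+(y+.5)/3.6-.5) for x,y in L]
T=onz(c,f([(245,101),(237,192),(483,213)]),0)[:,:2]
print('tape',T.round(4))
xd=T[2]-T[1]; print('len',np.linalg.norm(xd),'sep',np.linalg.norm(T[0]-T[1])); xd/=np.linalg.norm(xd)
yd=np.array([-xd[1],xd[0]])
mid=(T[0]+T[1])/2; O=mid-0.05*xd
print('O',O,'yaw',np.degrees(np.arctan2(xd[1],xd[0])), 'perp chk',(T[0]-T[1])@xd)
P=onz(c,f([(206,77),(195,205)]),0.062)[:,:2]; print('plate front top',[( (p-O)@xd,(p-O)@yd) for p in P])
H=onz(c,f([(44,60),(28,192),(107,68),(97,198)]),0.05)[:,:2]; print('housing',[( (p-O)@xd,(p-O)@yd) for p in H])
C=onz(c,f([(437,82),(428,143),(685,122),(672,182)]),0.025)[:,:2]; print('col',C.round(4))
a=(C[0]+C[1])/2;b=(C[2]+C[3])/2; d=b-a; print('foot',a,'head',b,np.linalg.norm(d),'yaw',np.degrees(np.arctan2(d[1],d[0])),'dia',np.linalg.norm(C[0]-C[1]))
print('foot in stand',(a-O)@xd,(a-O)@yd,'head',(b-O)@xd,(b-O)@yd)
E
```

```text
tape [[ 0.5509  0.1272]
 [ 0.4773  0.1353]
 [ 0.4545 -0.0627]]
len 0.1993801265211476 sep 0.07396992642393534
O [0.51982894 0.18092347] yaw -96.58285364656717 perp chk -0.0003400845015165999
plate front top [(np.float64(0.024535303829833183), np.float64(0.04889263762998379)), (np.float64(0.025356589042034756), np.float64(-0.05081011248876581))]
housing [(np.float64(-0.10581016069333415), np.float64(0.05243199850961899)), (np.float64(-0.1079223711490642), np.float64(-0.051931056965599375)), (np.float64(-0.05547892341574836), np.float64(0.05032914285329535)), (np.float64(-0.05330534404161076), np.float64(-0.051900552604305435))]
col [[ 0.5594 -0.0287]
 [ 0.511  -0.0201]
 [ 0.5215 -0.2253]
 [ 0.4741 -0.213 ]]
foot [ 0.53521457 -0.02441976] head [ 0.49777064 -0.21912525] 0.198273231817216 yaw -100.88568726792275 dia 0.04919134467225057
foot in stand 0.2022256264471145 0.0388247120355046 head 0.399940010122622 0.02394865936493001
```

```bash
cat >> h.py <<'E'
from scipy.spatial.transform import Rotation as Ro
O=np.array([.5198,.1809]); SY=-96.58
def pose():
    o=env.get_obs(); return np.array(o['tool_pos']),Ro.from_euler('xyz',o['tool_rot'],degrees=True),o
def toolR(yaw,ang,sgn=1):
    "fingers at angle ang from down; + = tips pointing along heading yaw"
    y=np.radians(yaw);a=np.radians(ang)
    h=np.array([np.cos(y),np.sin(y),0]); x=np.sin(a)*h-np.cos(a)*np.array([0,0,1.])
    z=sgn*np.array([-np.sin(y),np.cos(y),0]); return Ro.from_matrix(np.c_[x,np.cross(z,x),z])
def delta(P,R,Pt=None,Rt=None):
    s=R.inv().apply(np.array(Pt)-P)/.04 if Pt is not None else None
    w=np.degrees((R.inv()*Rt).as_rotvec())/120 if Rt is not None else None
    return s,w
def sim(P,R,rows):
    for s,w in rows:
        P=P+R.apply(np.array(s)*.04); R=R*Ro.from_rotvec(np.radians(np.array(w)*120))
    return P,R
E
python3 - <<'E'
from h import *
P,R,o=pose(); print(R.as_matrix().round(3))
c=load('wrist0'); print('cam in tool',R.inv().apply(-np.array(c['R']).T@c['t']-P))
for s in (1,-1):
    print(s,delta(P,R,[.45,.45,.3],toolR(-100.9,-30,s)))
E
```

```text
[[-0.    -0.967  0.256]
 [-0.001  0.256  0.967]
 [-1.    -0.    -0.001]]
cam in tool [-0.16343129  0.06707223  0.00134509]
1 (array([-1.95300375, -7.99604842, -2.48851363]), array([ 0.69942012, -0.18797694,  0.20128598]))
-1 (array([-1.95300375, -7.99604842, -2.48851363]), array([-0.76287752, -0.2050063 , -0.19145127]))
```

Call:
drive_tool(increments=[[[-0.8,0,0],[0,0,0]],[[-0.8,0,0],[0,0,0]],[[0,-0.6,-0.1],[0.026,0,0]],[[0,-0.88,-0.1],[0.026,0,0]],[[0,-0.88,-0.1],[0.026,0,0]],[[0,-0.88,-0.1],[0.026,0,0]],[[0,-0.88,-0.1],[0.026,0,0]],[[0,-0.88,-0.1],[0.026,0,0]],[[0,-0.88,-0.1],[0.026,0,0]],[[0,-0.88,-0.1],[0.026,0,0]]], hand=1)

```text
time_s: 1.15
tool_pos: [0.395, 0.4793, 0.2855]
tool_rot: [-158.0, 89.9, -108.0]
force: [-0.5, 1.2, 1.2]
grip_width: 0.0871
```

Call:
drive_tool(increments=[[[0,-0.88,-0.1],[0.026,0,0]],[[0,-0.88,-0.1],[0.026,0,0]],[[0,-0.88,-0.1],[0.026,0,0]],[[0,-0.88,-0.1],[0.026,0,0]],[[0,-0.88,-0.1],[0.026,0,0]],[[0,-0.88,-0.1],[0.026,0,0]],[[0,-0.88,-0.1],[0.026,0,0]],[[0,-0.88,-0.1],[0.026,0,0]],[[0,-0.88,-0.1],[0.026,0,0]],[[0,-0.6,0],[0.026,0,0]]])

```text
time_s: 2.15
tool_pos: [0.567, 0.185, 0.286]
tool_rot: [-125.0, 89.9, -106.4]
force: [-0.2, -0.1, 0.0]
grip_width: 0.0872
```

```bash
python3 - <<'E'
from h import *
P,R,o=pose(); print(o['qpos'].round(1))
Rt=toolR(-100.9,-30); x=Rt.as_matrix()[:,0]
y=np.radians(-100.9);d=np.array([np.cos(y),np.sin(y),0])
G=np.array([.5352,-.0244,.025])+.138*d; T=G+.015*x; print('grasp tcp',T,'pre',T-.12*x)
s,w=delta(P,R,T-.12*x,Rt); print(s,w,np.linalg.norm(w))
E
```

```text
[-39.7  10.7  22.2  86.2  -4.   83.9   1.2]
grasp tcp [ 0.51052304 -0.15254561  0.01200962] pre [ 0.49917732 -0.21146313  0.11593267]
[ 4.26681159 -8.84727756 -4.76447286] [ 0.24010147 -0.06459145  0.24506547] 0.3491100932162294
```

Call:
drive_tool(increments=[[[0.2,-0.8,-0.43],[0,0,0]],[[0.2,-0.8,-0.43],[0,0,0]],[[0.2,-0.8,-0.43],[0,0,0]],[[0.2,-0.8,-0.43],[0,0,0]],[[0.2,-0.8,-0.43],[0,0,0]],[[0.2,-0.8,-0.43],[0,0,0]],[[0.2,-0.8,-0.43],[0,0,0]],[[0.2,-0.8,-0.43],[0,0,0]],[[0.2,-0.8,-0.43],[0,0,0]],[[0.2,-0.8,-0.43],[0,0,0]]])

```text
time_s: 3.15
tool_pos: [0.5074, -0.1707, 0.206]
tool_rot: [59.3, 90.0, 78.2]
force: [0.0, -1.1, 0.6]
grip_width: 0.0869
```

Call:
drive_tool(increments=[[[0.2,-0.7,-0.43],[0.04,-0.011,0.041]],[[0,0,0],[0.04,-0.011,0.041]],[[0,0,0],[0.04,-0.011,0.041]],[[0,0,0],[0.04,-0.011,0.041]],[[0,0,0],[0.04,-0.011,0.041]],[[0,0,0],[0.04,-0.011,0.041]],[[0,0,0],[0,0,0]]])

```text
time_s: 3.85
tool_pos: [0.4987, -0.2044, 0.1965]
tool_rot: [90.2, 59.8, 79.3]
force: [0.1, -0.5, -0.1]
grip_width: 0.0875
```

```bash
python3 - <<'E'
from h import *
P,R,o=pose(); print(P,o['qpos'].round(1))
Rt=toolR(-100.9,-30); x=Rt.as_matrix()[:,0]
T=np.array([.51052,-.15255,.0120])
print(delta(P,R,T-.08*x,Rt), delta(P,R,T,Rt))
grab('wrist','w1'); grab('top','t1')
E
```

```text
[ 0.49870637 -0.20439448  0.19653422] [  0.7  19.3  44.7  97.  -37.7  89.4  42.1]
(array([ 2.65557283, -1.16503485,  0.05024427]), array([-0.00070529, -0.00064792, -0.00161839])) (array([ 4.6555595 , -1.17181192,  0.05296326]), array([-0.00070529, -0.00064792, -0.00161839]))
```

View pics/w1.png

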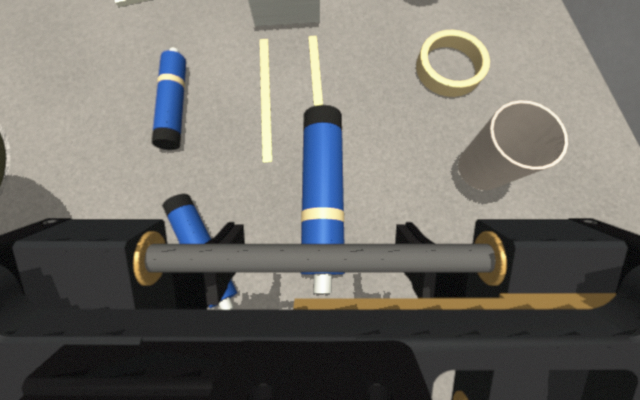

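Call:
drive_tool(increments=[[[0.4,-0.39,0.02],[0,0,0]],[[0.5,-0.39,0.02],[0,0,0]],[[0.5,-0.39,0.01],[0,0,0]],[[0.5,0,0],[0,0,0]],[[0.5,0,0],[0,0,0]],[[0.5,0,0],[0,0,0]],[[0.5,0,0],[0,0,0]],[[0.4,0,0],[0,0,0]],[[0.3,0,0],[0,0,0]],[[0.2,0,0],[0,0,0]]])

```text
time_s: 4.95
tool_pos: [0.5119, -0.1552, 0.0259]
tool_rot: [89.7, 59.8, 79.4]
force: [0.1, 0.6, 0.1]
grip_width: 0.0871
```

```bash
python3 - <<'E'
from h import *
P,R,o=pose(); print(P,o['qpos'].round(1),o['force'])
Rt=toolR(-100.9,-30)
T=np.array([.51052,-.15255,.0120])
print(delta(P,R,T,Rt))
grab('wrist','w2');grab('scene','s2')
E
```

```text
[ 0.5118926  -0.15522135  0.02588884] [  0.4  29.2  39.2 107.1 -46.7  73.8  51.4] [0.09960332 0.62550059 0.08352386]
(array([ 0.32983363, -0.12341353, -0.04667773]), array([ 0.00428607, -0.00108516, -0.00201676]))
```

View pics/w2.png

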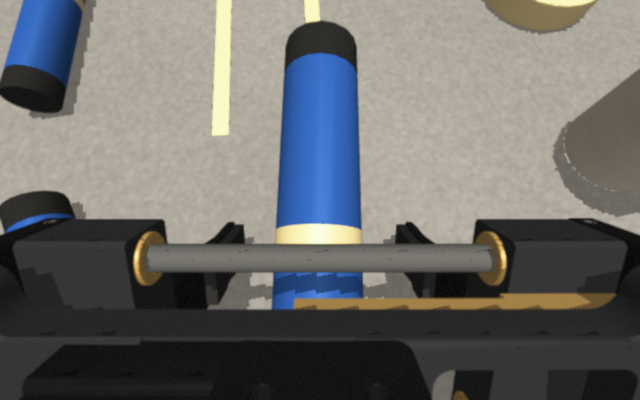

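View pics/s2.png

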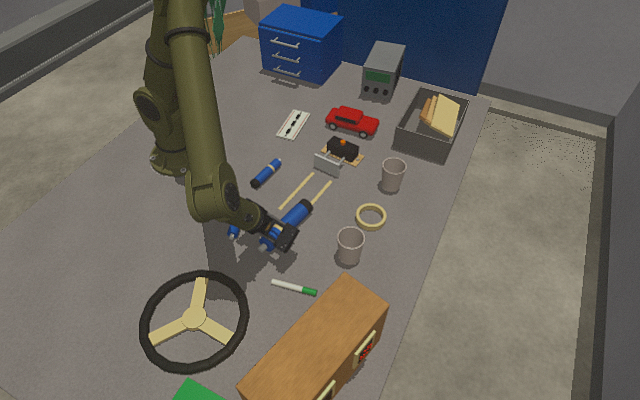

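Call:
drive_tool(increments=[[[0.2,-0.08,-0.03],[0,0,0]],[[0.13,-0.04,-0.02],[0,0,0]],[[0,0,0],[0,0,0]]])

```text
time_s: 5.35
tool_pos: [0.5095, -0.1537, 0.0119]
tool_rot: [89.9, 59.8, 79.3]
force: [0.0, 0.2, -0.0]
grip_width: 0.0871
```

Call:
drive_tool(increments=[[[0,0,0],[0,0,0]],[[0,0,0],[0,0,0]],[[0,0,0],[0,0,0]],[[0,0,0],[0,0,0]],[[0,0,0],[0,0,0]],[[0,0,0],[0,0,0]],[[0,0,0],[0,0,0]],[[0,0,0],[0,0,0]]], hand=-1, squeeze=30)

```text
time_s: 6.15
tool_pos: [0.5105, -0.1538, 0.0128]
tool_rot: [89.6, 59.8, 79.2]
force: [1.1, 0.2, 0.7]
grip_width: 0.0495
```

```bash
python3 - <<'E'
from h import *
P,R,o=pose(); print(P,o['tool_rot'],o['qpos'].round(1),o['force'],o['wrist_torque'],o['grip_width'])
grab('wrist','w3');grab('top','t3')
cr=load('t3')['frame'][170:290,200:420]; cv2.imwrite('pics/t3c.png',cv2.cvtColor(cv2.resize(cr,None,fx=3.6,fy=3.6,interpolation=cv2.INTER_CUBIC),cv2.COLOR_RGB2BGR))
E
```

```text
[ 0.51050305 -0.153838    0.01275177] [89.6261241  59.76795793 79.15178684] [  0.7  30.1  38.8 107.7 -47.6  72.7  52.4] [1.14574104 0.20611396 0.65343131] [-0.71342252 -0.12628116 -0.20139513] 0.049533031471169955
```

View pics/t3c.png

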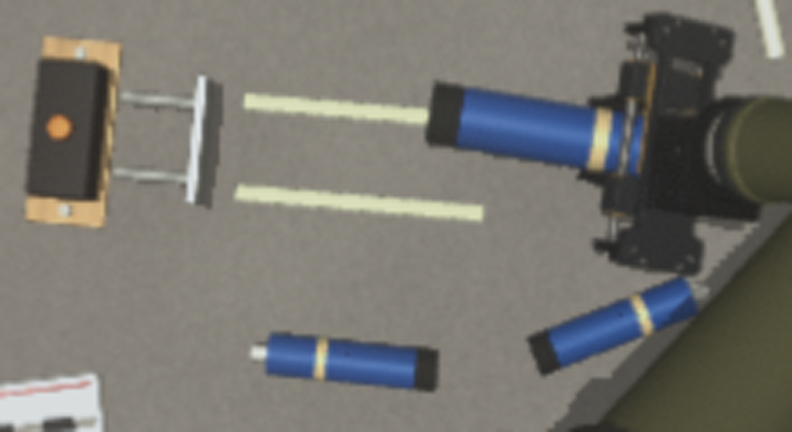

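```bash
cat >> h.py <<'E'
yy=np.radians(SY); XD=np.array([np.cos(yy),np.sin(yy),0]); O3=np.array([*O,0])
def tcp_for(s_g,foot,tilt,base=-30,yaw=SY,back=.015):
    "foot=(stand x,y,z) of foot centre; tilt of column axis; rigid grip at s_g along axis"
    t=np.radians(tilt); YD=np.array([-XD[1],XD[0],0])
    ax=np.cos(t)*XD+np.sin(t)*np.array([0,0,1])
    Rt=toolR(yaw,base+tilt); G=O3+foot[0]*XD+foot[1]*YD+np.array([0,0,foot[2]])+s_g*ax
    return G+back*Rt.as_matrix()[:,0],Rt
E
python3 - <<'E'
from h import *
P,R,o=pose(); x=R.as_matrix()[:,0]; y=np.radians(-100.9);d=np.array([np.cos(y),np.sin(y),0])
g=P-.015*x; v=g-np.array([.5352,-.0244,.025]); s=v@d; print('s',s, v-s*d, 'angle',np.degrees(np.arcsin(-x[2])))
T,Rt=tcp_for(s,(.055,0,.033),0); print(T,delta(P,R,T,Rt)); print(delta(P,R,P+[0,0,.008]))
E
```

```text
s 0.13935562931637407 [ 2.13133663e-04 -4.10430744e-05  7.05617260e-04] angle 59.768083968297496
[ 0.49838814 -0.00472478  0.02000962] (array([ 1.65821436,  3.21247359, -0.97800101]), array([-0.02769046,  0.01784745, -0.00187433]))
(array([-0.17279889,  0.10069818,  0.00064728]), None)
```

Call:
drive_tool(increments=[[[-0.09,0.05,0],[0,0,0]],[[-0.09,0.05,0],[0,0,0]],[[0,0,0],[0,0,0]],[[0,0,0],[0,0,0]]])

```text
time_s: 6.65
tool_pos: [0.5096, -0.1539, 0.0205]
tool_rot: [89.8, 59.8, 79.3]
force: [0.0, -0.3, -4.2]
grip_width: 0.0495
```

```bash
python3 - <<'E'
from h import *
P,R,o=pose(); print(P,o['force'],o['wrist_torque'],o['grip_width'])
grab('scene','s4'); cr=load('s4')['frame'][120:270,220:420]
cv2.imwrite('pics/s4c.png',cv2.cvtColor(cv2.resize(cr,None,fx=4,fy=4,interpolation=cv2.INTER_CUBIC),cv2.COLOR_RGB2BGR))
E
```

```text
[ 0.50964527 -0.15394334  0.02052883] [ 0.0266222  -0.29253671 -4.18409943] [-1.39001345  0.31596282  0.01714968] 0.04947106221147203
```

View pics/s4c.png

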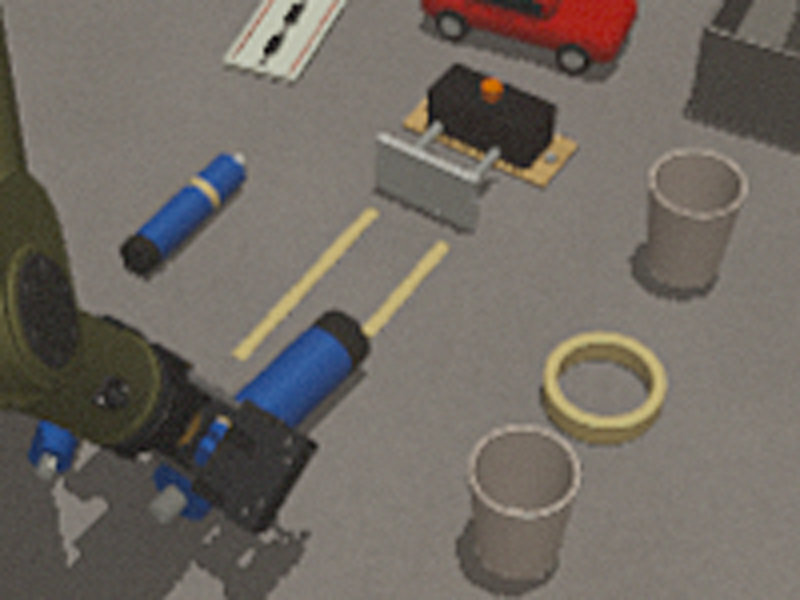

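Call:
drive_tool(increments=[[[0.09,0.16,-0.05],[-0.003,0.002,0]],[[0.18,0.31,-0.1],[-0.003,0.002,0]],[[0.18,0.31,-0.1],[-0.003,0.002,0]],[[0.18,0.31,-0.1],[-0.003,0.002,0]],[[0.18,0.31,-0.1],[-0.003,0.002,0]],[[0.18,0.31,-0.1],[-0.003,0.002,0]],[[0.18,0.31,-0.1],[-0.003,0.002,0]],[[0.18,0.31,-0.1],[-0.003,0.002,0]],[[0.18,0.31,-0.1],[-0.003,0.002,0]],[[0.18,0.31,-0.1],[-0.001,0,0]]])

```text
time_s: 7.7
tool_pos: [0.4924, -0.0122, 0.0211]
tool_rot: [90.1, 59.8, 83.5]
force: [0.4, -0.5, -4.2]
grip_width: 0.0494
```

```bash
python3 - <<'E'
from h import *
P,R,o=pose(); print(P,o['force'],o['qpos'].round(1))
T,Rt=tcp_for(.1394,(.055,0,.033),0); print(T,delta(P,R,T,Rt))
grab('scene','s5'); grab('wrist','w5');grab('top','t5')
cr=load('s5')['frame'][120:270,220:420]
cv2.imwrite('pics/s5c.png',cv2.cvtColor(cv2.resize(cr,None,fx=4,fy=4,interpolation=cv2.INTER_CUBIC),cv2.COLOR_RGB2BGR))
cr=load('t5')['frame'][170:290,200:420]
cv2.imwrite('pics/t5c.png',cv2.cvtColor(cv2.resize(cr,None,fx=3.6,fy=3.6,interpolation=cv2.INTER_CUBIC),cv2.COLOR_RGB2BGR))
E
```

```text
[ 0.49243256 -0.01222904  0.02114376] [ 0.40675288 -0.51373574 -4.15651066] [-12.3  20.4  36.1 117.5 -46.   65.   44. ]
[ 0.49838306 -0.00476886  0.02000962] (array([0.12623191, 0.16040568, 0.12670286]), array([ 0.00045064, -0.00053197, -0.00195099]))
```

View pics/t5c.png

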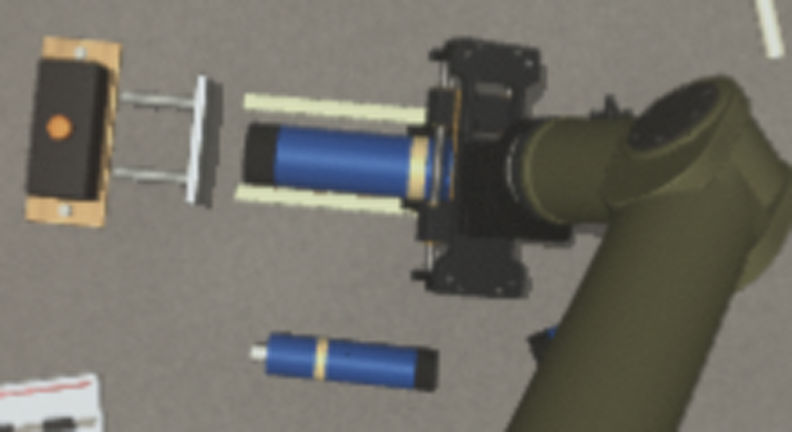

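View pics/w5.png

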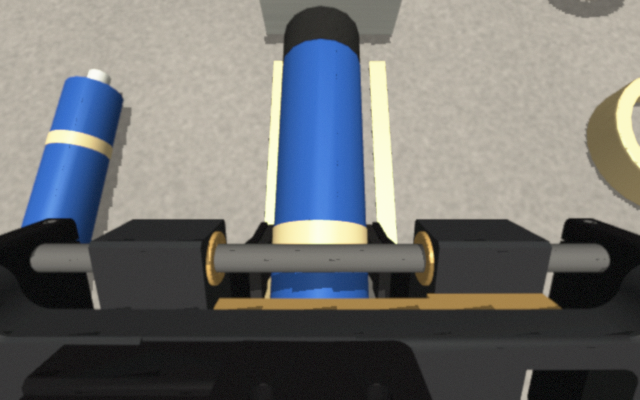

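View pics/s5c.png

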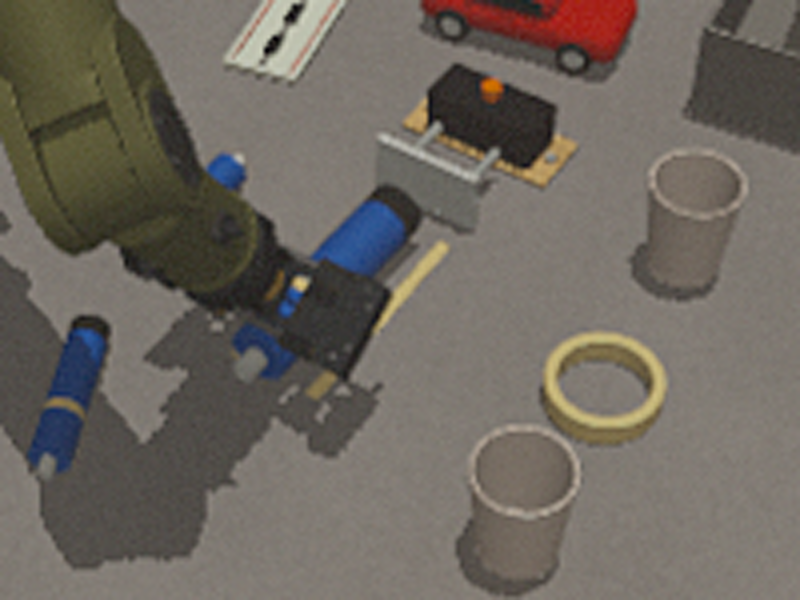

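```bash
cat > fk.py <<'E'
import numpy as np, itertools
from scipy.spatial.transform import Rotation as Ro
from scipy.optimize import least_squares
S=[([-74.365,18.429,-4.018,83.159,1.295,78.542,-3.26],[.16624,.62794,.22171],[-177.2805,89.9151,-102.1036]),
([-39.7,10.7,22.2,86.2,-4,83.9,1.2],[.567,.185,.286],[-125,89.9,-106.4]),
([.7,19.3,44.7,97,-37.7,89.4,42.1],[.49871,-.20439,.19653],[90.2,59.8,79.3]),
([.4,29.2,39.2,107.1,-46.7,73.8,51.4],[.51189,-.15522,.02589],[89.7,59.8,79.4]),
([.7,30.1,38.8,107.7,-47.6,72.7,52.4],[.51050,-.15384,.01275],[89.626,59.768,79.152]),
([-12.3,20.4,36.1,117.5,-46,65,44],[.49243,-.01223,.02114],[90.1,59.8,83.5])]
def fk(q,L,sg):
    q=np.radians(q); R=Ro.identity(); p=np.array([0,0,L[0]])
    rz=lambda s,a:Ro.from_rotvec([0,0,s*a]); ry=lambda s,a:Ro.from_rotvec([0,s*a,0])
    R=R*rz(sg[0],q[0])
    p=p+R.apply([L[5],0,0])
    R=R*ry(1,q[1])*rz(sg[1],q[2]); p=p+R.apply([L[6],0,L[1]])
    R=R*ry(1,q[3])*rz(sg[2],q[4]); p=p+R.apply([L[7],0,L[2]])
    R=R*ry(1,q[5]); p=p+R.apply([L[8],0,0]); R=R*rz(sg[3],q[6]); p=p+R.apply([0,0,L[3]])
    return p,R   # tool x = R z axis
if __name__=='__main__':
    res=[]
    for sg in itertools.product([1,-1],repeat=4):
        f=lambda L:np.concatenate([fk(q,L,sg)[0]-np.array(P) for q,P,_ in S])
        r=least_squares(f,[.3,.4,.4,.3,0,0,0,0,0])
        # orientation: tool x vs R z
        e=[np.degrees(np.arccos(np.clip(fk(q,r.x,sg)[1].as_matrix()[:,2]@Ro.from_euler('xyz',t,degrees=True).as_matrix()[:,0],-1,1))) for q,P,t in S]
        res.append((np.abs(r.fun).max(),max(e),sg,r.x.round(3)))
    for r in sorted(res,key=lambda r:r[1]+1000*r[0])[:4]: print(r)
    sg=sorted(res,key=lambda r:r[1]+1000*r[0])[0][2];L=sorted(res,key=lambda r:r[1]+1000*r[0])[0][3]
    for q,P,t in S: print((fk(q,L,sg)[1].inv()*Ro.from_euler('xyz',t,degrees=True)).as_matrix().round(2).tolist())
E
python3 fk.py
```

```text
(np.float64(0.028438375480644457), np.float64(0.08389127239886883), (-1, -1, -1, 1), array([ 0.266,  0.478,  0.488,  0.385, -0.688, -0.044,  0.049, -0.   ,
       -0.02 ]))
(np.float64(0.02843837552275702), np.float64(0.08389127240755781), (-1, -1, -1, -1), array([ 0.266,  0.478,  0.488,  0.385,  0.688, -0.044,  0.049, -0.   ,
       -0.02 ]))
(np.float64(0.09172196518473807), np.float64(52.863347060331286), (-1, 1, -1, -1), array([-0.068,  0.296,  0.662,  0.362,  1.763,  0.775, -0.957, -0.261,
        0.061]))
(np.float64(0.09172196621859444), np.float64(52.863347060331286), (-1, 1, -1, 1), array([-0.068,  0.296,  0.662,  0.362,  3.894,  0.775, -0.957, -0.261,
        0.061]))
[[-0.0, -0.11, -0.99], [0.0, 0.99, -0.11], [1.0, -0.0, 0.0]]
[[0.0, 0.04, -1.0], [-0.0, 1.0, 0.04], [1.0, 0.0, 0.0]]
[[0.0, 1.0, -0.1], [-0.0, 0.1, 1.0], [1.0, -0.0, 0.0]]
[[0.0, 0.97, 0.22], [0.0, -0.22, 0.97], [1.0, 0.0, -0.0]]
[[0.0, 0.97, 0.26], [-0.0, -0.26, 0.97], [1.0, -0.0, -0.0]]
[[-0.0, 1.0, -0.04], [0.0, 0.04, 1.0], [1.0, 0.0, -0.0]]
```

```bash
cat > fk2.py <<'E'
from fk import *
def fk2(q,L):
    q=np.radians(q); rz=lambda a:Ro.from_rotvec([0,0,-a]); ry=lambda a:Ro.from_rotvec([0,a,0])
    L=np.asarray(L); R=rz(q[0]); p=np.array([0,0,L[0]])+R.apply([L[4],L[5],0])
    R=R*ry(q[1])*rz(q[2]); p=p+R.apply([L[6],L[7],L[1]])
    R=R*ry(q[3])*rz(q[4]); p=p+R.apply([L[8],L[9],L[2]])
    R=R*ry(q[5])*rz(q[6]); p=p+R.apply([L[10],L[11],L[3]])
    return p,R
def fit():
    f=lambda L:np.r_[np.concatenate([fk2(q,L)[0]-np.array(P) for q,P,_ in S])/.0005,(L[4:])/.03]
    r=least_squares(f,[.3,.4,.4,.3]+[0]*8); return r
if __name__=='__main__':
    r=fit(); print(r.x.round(4)); print((r.fun[:18]*.5).round(1)); 
    print((fk2(S[0][0],r.x)[1].inv()*Ro.from_euler('xyz',S[0][2],degrees=True)).as_matrix().round(3))
E
python3 fk2.py
```

```text
[ 2.520e-01  4.657e-01  5.149e-01  3.704e-01 -9.000e-04 -1.500e-02
 -2.900e-03 -1.260e-02 -5.000e-04  1.800e-03 -2.300e-03 -7.000e-04]
[-0.  -0.1 -0.2  0.1  0.1  0.3 -0.1 -0.1 -0.1 -0.2  0.5 -0.2  0.3 -0.3
  0.3  0.  -0.1 -0.1]
[[ 0.  0. -1.]
 [ 0.  1.  0.]
 [ 1. -0.  0.]]
```

```bash
cat > ik.py <<'E'
from fk2 import *; import os
L=fit().x
lo=np.array([-163.93,-17.29,-79.2,3.27,-89.18,5.43,-154.24]);hi=np.array([163.93,119.83,71.16,140.29,269.18,117.66,154.24])
Z=Ro.from_matrix([[0,0,-1],[0,1,0],[1,0,0]])
def ik(P,R,q0,w=2e-3):
    def f(q):
        p,r=fk2(q,L); return np.r_[(p-P)/.001,((r*Z).inv()*R).as_rotvec()/.005,(q-q0)*w]
    r=least_squares(f,np.clip(q0,lo+.5,hi-.5),bounds=(lo,hi)); return r.x,np.abs(r.fun[:6]).max()
E
python3 - <<'E'
from ik import *; import h
P,R,o=h.pose(); 
for mode in (2e-3,1e-1):
  q=np.array(o['qpos'])
  for t in range(0,91,10):
    th=np.radians(t); T,Rt=h.tcp_for(.1394,(.025+.025*np.sin(th),0,.025*np.cos(th)),t)
    q,e=ik(T,Rt,q,mode); print(t,q.round(0),round(e,2),T.round(3))
E
```

```text
0 [-15.  20.  34. 118. -48.  62.  41.] 0.0 [0.502 0.025 0.012]
10 [-24.  14.  36. 118. -34.  58.  26.] 0.0 [0.501 0.02  0.035]
20 [-32.  10.  36. 117. -19.  56.   8.] 0.0 [0.501 0.02  0.056]
30 [-39.   8.  35. 115.  -6.  59.  -7.] 0.0 [0.502 0.024 0.076]
40 [-45.  10.  34. 112.   5.  63. -20.] 0.0 [0.503 0.031 0.094]
50 [-51.  13.  33. 108.  12.  69. -29.] 0.0 [0.504 0.043 0.109]
60 [-55.  19.  33. 104.  16.  76. -35.] 0.0 [0.506 0.058 0.12 ]
70 [-59.  26.  32. 100.  19.  82. -40.] 0.0 [0.508 0.076 0.128]
80 [-61.  34.  32.  94.  22.  89. -43.] 0.0 [0.51  0.096 0.132]
90 [-63.  42.  31.  89.  23.  95. -44.] 0.0 [0.513 0.118 0.132]
0 [-15.  20.  34. 118. -48.  62.  41.] 0.02 [0.502 0.025 0.012]
10 [-24.  14.  36. 118. -34.  58.  26.] 0.14 [0.501 0.02  0.035]
20 [-32.  10.  36. 117. -19.  56.   9.] 0.14 [0.501 0.02  0.056]
30 [-39.   8.  35. 115.  -6.  59.  -7.] 0.11 [0.502 0.024 0.076]
40 [-45.  10.  34. 112.   5.  63. -20.] 0.08 [0.503 0.031 0.094]
50 [-51.  13.  33. 108.  12.  69. -29.] 0.05 [0.504 0.043 0.109]
60 [-55.  19.  33. 104.  16.  76. -35.] 0.04 [0.506 0.058 0.12 ]
70 [-59.  26.  32. 100.  19.  82. -40.] 0.04 [0.508 0.076 0.128]
80 [-61.  34.  32.  94.  22.  89. -43.] 0.03 [0.51  0.096 0.132]
90 [-63.  42.  32.  89.  23.  95. -44.] 0.03 [0.513 0.118 0.132]
```

```bash
cat > d.py <<'E'
import sys; from h import *
# usage: d.py footx footy footz tilt
P,R,o=pose(); fx,fy,fz,t=map(float,sys.argv[1:5])
T,Rt=tcp_for(.1394,(fx,fy,fz),t); s,w=delta(P,R,T,Rt); print('P',P.round(4),'F',o['force'].round(1),'M',o['wrist_torque'].round(2),'w',o['grip_width'].round(4)); print('shift',s.round(3),'turn',w.round(4))
# current implied foot
a=R.as_matrix()[:,0]; t0=np.degrees(np.arctan2(a@XD,-a[2]))+30; r=np.radians(t0)
G=P-.015*a; F=G-.1394*(np.cos(r)*XD+np.sin(r)*np.array([0,0,1]))-O3
print('tilt',t0.round(2),'foot stand',(F@XD).round(4),(F@np.array([-XD[1],XD[0],0])).round(4),F[2].round(4),'q',o['qpos'].round(0))
E
python3 d.py .045 0 .0255 0
```

```text
Traceback (most recent call last):
  File "d.py", line 4, in <module>
    T,Rt=tcp_for(.1394,(fx,fy,fz),t); s,w=delta(P,R,T,Rt); print('P',P.round(4),'F',o['force'].round(1),'M',o['wrist_torque'].round(2),'w',o['grip_width'].round(4)); print('shift',s.round(3),'turn',w.round(4))
                                                                                                                                           ^^^^^^^^^^^^^^^^^^^^^
AttributeError: 'float' object has no attribute 'round'
```

```bash
sed -i "s/o\['grip_width'\].round(4)/round(o['grip_width'],4)/" d.py; python3 d.py .045 0 .0255 0; python3 -c "
from cell import env; print(env.get_obs()['time_s'])"
```

```text
P [ 0.4921 -0.012   0.0212] F [-0.6  0.4 -5.2] M [-1.33  0.15  0.04] w 0.0493
shift [0.412 0.277 0.136] turn [ 0.001  -0.001  -0.0023]
tilt -0.27 foot stand 0.063 -0.0053 0.0348 q [-12.  20.  36. 117. -46.  65.  44.]
7.85
```

Call:
drive_tool(increments=[[[0.08,0.055,0.027],[0,0,-0.0005]],[[0.08,0.055,0.027],[0,0,-0.0005]],[[0.08,0.055,0.027],[0,0,-0.0005]],[[0.08,0.055,0.027],[0,0,-0.0005]],[[0.08,0.055,0.027],[0,0,0]],[[0,0,0],[0,0,0]]])

```text
time_s: 8.45
tool_pos: [0.5003, 0.004, 0.0129]
tool_rot: [90.0, 60.0, 83.5]
force: [0.1, 0.9, -3.4]
grip_width: 0.0491
```

```bash
python3 d.py .030 0 .0255 0
```

```text
P [0.5003 0.004  0.0129] F [ 0.1  0.9 -3.4] M [-0.88  0.08 -0.13] w 0.0491
shift [ 0.211  0.342 -0.022] turn [ 0.0004 -0.0004 -0.0004]
tilt -0.04 foot stand 0.0461 0.0009 0.026 q [-13.  21.  35. 118. -47.  63.  43.]
```

Call:
drive_tool(increments=[[[0.04,0.068,-0.004],[0,0,0]],[[0.04,0.068,-0.004],[0,0,0]],[[0.04,0.068,-0.004],[0,0,0]],[[0.04,0.068,-0.004],[0,0,0]],[[0.04,0.068,-0.004],[0,0,0]],[[0,0,0],[0,0,0]],[[0,0,0],[0,0,0]]])

```text
time_s: 9.15
tool_pos: [0.5008, 0.0199, 0.0128]
tool_rot: [90.1, 60.0, 83.6]
force: [0.2, 0.8, -2.6]
grip_width: 0.0493
```

```bash
python3 d.py .025 0 .0255 0; python3 - <<'E'
from h import *
c=grab('top','t6'); cr=c['frame'][170:290,200:420]
cv2.imwrite('pics/t6c.png',cv2.cvtColor(cv2.resize(cr,None,fx=3.6,fy=3.6,interpolation=cv2.INTER_CUBIC),cv2.COLOR_RGB2BGR))
E
```

```text
P [0.5008 0.0199 0.0128] F [ 0.2  0.8 -2.6] M [-0.84  0.06 -0.03] w 0.0493
shift [0.07  0.108 0.01 ] turn [ 0.0005 -0.0007 -0.0004]
tilt -0.05 foot stand 0.0302 -0.0004 0.0259 q [-15.  21.  35. 118. -47.  62.  42.]
```

View pics/t6c.png

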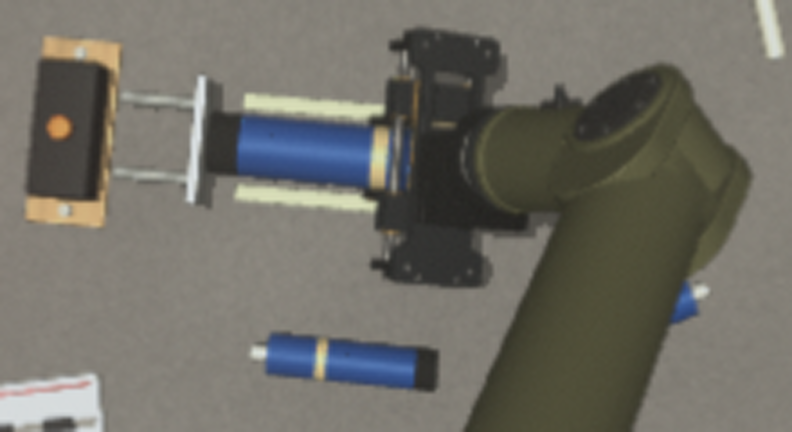

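Column is centred in the lane, foot (205,140 in crop) nearly at the plate. Feel for it in 1 mm steps.

Call:
drive_tool(increments=[[[0.012,0.022,0],[0,0,0]],[[0.012,0.022,0],[0,0,0]],[[0.012,0.022,0],[0,0,0]],[[0,0,0],[0,0,0]]])

```text
time_s: 9.6
tool_pos: [0.5014, 0.0219, 0.0127]
tool_rot: [90.0, 60.0, 83.5]
force: [0.0, -1.1, -1.6]
grip_width: 0.0496
```

Call:
drive_tool(increments=[[[0.012,0.022,0],[0,0,0]],[[0,0,0],[0,0,0]]])

```text
time_s: 9.8
tool_pos: [0.5014, 0.0219, 0.0127]
tool_rot: [90.0, 60.1, 83.4]
force: [-1.0, -5.2, -0.5]
grip_width: 0.0495
```

Call:
drive_tool(increments=[[[0.012,0.022,0],[0,0,0]],[[0,0,0],[0,0,0]]])

```text
time_s: 10.0
tool_pos: [0.5014, 0.022, 0.0127]
tool_rot: [90.0, 60.2, 83.4]
force: [-3.6, -8.1, 0.2]
grip_width: 0.0493
```

Call:
drive_tool(increments=[[[-0.012,-0.022,0],[0,0,0]],[[0,0,0],[0,0,0]]])

```text
time_s: 10.2
tool_pos: [0.5014, 0.022, 0.0127]
tool_rot: [90.0, 60.1, 83.4]
force: [-1.8, -5.5, -0.4]
grip_width: 0.049
```

```bash
python3 d.py .028 0 .0255 0; python3 - <<'E'
from h import *
grab('wrist','w7')
E
```

```text
P [0.5014 0.022  0.0127] F [-1.8 -5.5 -0.4] M [-1.69  0.45  0.21] w 0.049
shift [ 0.006 -0.001  0.001] turn [-0.0001 -0.0001  0.0006]
tilt 0.08 foot stand 0.0281 -0.0 0.0255 q [-15.  20.  35. 118. -47.  62.  41.]
```

View pics/w7.png

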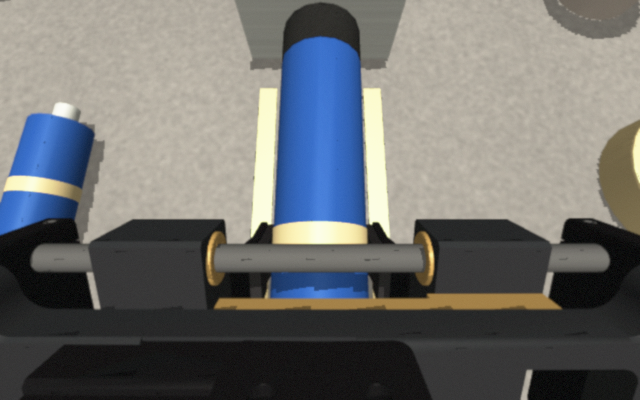

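```bash
cat > plan.py <<'E'
import sys; from h import *
# plan.py t0 t1 n pf ez [corr]: ideal rows along path, pf plate face, ez lift; first prints correction from measured to ideal at t0
t0,t1,n,pf,ez=map(float,sys.argv[1:6])
def tg(t):
    th=np.radians(t); return tcp_for(.1394,(pf+.025*np.sin(th),0,.025*np.cos(th)+ez),t)
P,R=tg(t0)
for t in np.linspace(t0,t1,int(n)+1)[1:]:
    T,Rt=tg(t); s,w=delta(P,R,T,Rt); print(round(t,1),s.round(3),w.round(4)); P,R=T,Rt
E
python3 plan.py 0 90 36 .0281 .0005; cat > m.py <<'E'
import sys; from h import *
pf,ez,t=map(float,sys.argv[1:4]); th=np.radians(t)
import subprocess
subprocess.run(['python3','d.py',str(pf+.025*np.sin(th)),'0',str(.025*np.cos(th)+ez),str(t)])
E
```

```text
2.5 [-0.143  0.039  0.   ] [ 0.      0.     -0.0208]
5.0 [-0.141  0.038 -0.   ] [ 0.     -0.     -0.0208]
7.5 [-0.139  0.037  0.   ] [-0.      0.     -0.0208]
10.0 [-0.137  0.036 -0.   ] [ 0.      0.     -0.0208]
12.5 [-0.134  0.036 -0.   ] [-0.     -0.     -0.0208]
15.0 [-0.132  0.035  0.   ] [ 0.      0.     -0.0208]
17.5 [-0.13   0.035 -0.   ] [-0.     -0.     -0.0208]
20.0 [-0.127  0.035  0.   ] [ 0.      0.     -0.0208]
22.5 [-0.125  0.036 -0.   ] [-0.     -0.     -0.0208]
25.0 [-0.123  0.036 -0.   ] [ 0.      0.     -0.0208]
27.5 [-0.12   0.037 -0.   ] [-0.     -0.     -0.0208]
30.0 [-0.118  0.038  0.   ] [-0.     -0.     -0.0208]
32.5 [-0.116  0.039  0.   ] [ 0.     -0.     -0.0208]
35.0 [-0.114  0.041 -0.   ] [ 0.     -0.     -0.0208]
37.5 [-0.112  0.042  0.   ] [-0.      0.     -0.0208]
40.0 [-0.111  0.044 -0.   ] [ 0.     -0.     -0.0208]
42.5 [-0.109  0.045  0.   ] [-0.      0.     -0.0208]
45.0 [-0.108  0.047 -0.   ] [ 0.     -0.     -0.0208]
47.5 [-0.106  0.049 -0.   ] [-0.      0.     -0.0208]
50.0 [-0.105  0.052  0.   ] [ 0.     -0.     -0.0208]
52.5 [-0.105  0.054 -0.   ] [-0.      0.     -0.0208]
55.0 [-0.104  0.056  0.   ] [ 0.      0.     -0.0208]
57.5 [-0.103  0.058 -0.   ] [ 0.     -0.     -0.0208]
60.0 [-0.103  0.061 -0.   ] [-0.      0.     -0.0208]
62.5 [-0.103  0.063  0.   ] [ 0.     -0.     -0.0208]
65.0 [-0.103  0.065  0.   ] [-0.     -0.     -0.0208]
67.5 [-0.104  0.068 -0.   ] [ 0.     -0.     -0.0208]
70.0 [-0.104  0.07  -0.   ] [-0.     -0.     -0.0208]
72.5 [-0.105  0.072  0.   ] [ 0.      0.     -0.0208]
75.0 [-0.106  0.075 -0.   ] [ 0.     -0.     -0.0208]
77.5 [-0.107  0.077 -0.   ] [-0.      0.     -0.0208]
80.0 [-0.108  0.079  0.   ] [ 0.     -0.     -0.0208]
82.5 [-0.11   0.081 -0.   ] [-0.      0.     -0.0208]
85.0 [-0.111  0.082  0.   ] [ 0.     -0.     -0.0208]
87.5 [-0.113  0.084 -0.   ] [-0.      0.     -0.0208]
90.0 [-0.115  0.085  0.   ] [ 0.     -0.     -0.0208]
```

Call:
drive_tool(increments=[[[-0.144,0.038,0],[0,0,-0.0208]],[[-0.141,0.038,0],[0,0,-0.0208]],[[-0.139,0.037,0],[0,0,-0.0208]],[[-0.137,0.036,0],[0,0,-0.0208]],[[0,0,0],[0,0,0]]])

```text
time_s: 10.75
tool_pos: [0.501, 0.0181, 0.0361]
tool_rot: [89.8, 70.1, 83.5]
force: [-1.5, -5.1, -2.5]
grip_width: 0.0499
```

```bash
python3 m.py .0281 .0005 10
```

```text
P [0.501  0.0181 0.0361] F [-1.5 -5.1 -2.5] M [-1.8   0.31  0.01] w 0.0499
shift [ 0.014 -0.023  0.   ] turn [ 0.0016 -0.0001  0.0012]
tilt 10.14 foot stand 0.0318 -0.0 0.0257 q [-24.  14.  37. 118. -34.  58.  26.]
```

Call:
drive_tool(increments=[[[-0.134,0.036,0],[0,0,-0.0208]],[[-0.132,0.035,0],[0,0,-0.0208]],[[-0.13,0.035,0],[0,0,-0.0208]],[[-0.127,0.035,0],[0,0,-0.0208]],[[-0.125,0.036,0],[0,0,-0.0208]],[[-0.123,0.036,0],[0,0,-0.0208]],[[0,0,0],[0,0,0]]])

```text
time_s: 11.45
tool_pos: [0.5007, 0.0196, 0.0679]
tool_rot: [90.8, 85.1, 84.4]
force: [0.3, -6.2, -2.2]
grip_width: 0.0493
```

```bash
python3 m.py .0281 .0005 25;  python3 - <<'E'
from h import *
c=grab('scene','s8'); cr=c['frame'][90:240,220:420]
cv2.imwrite('pics/s8c.png',cv2.cvtColor(cv2.resize(cr,None,fx=4,fy=4,interpolation=cv2.INTER_CUBIC),cv2.COLOR_RGB2BGR)); grab('wrist','w8')
E
```

```text
P [0.5007 0.0196 0.0679] F [ 0.3 -6.2 -2.2] M [-1.24  0.14  0.01] w 0.0493
shift [ 0.016 -0.034  0.013] turn [ 0.0017 -0.0007  0.0007]
tilt 25.08 foot stand 0.0374 -0.0005 0.0237 q [-37.   9.  38. 116. -12.  57.   1.]
```

View pics/s8c.png

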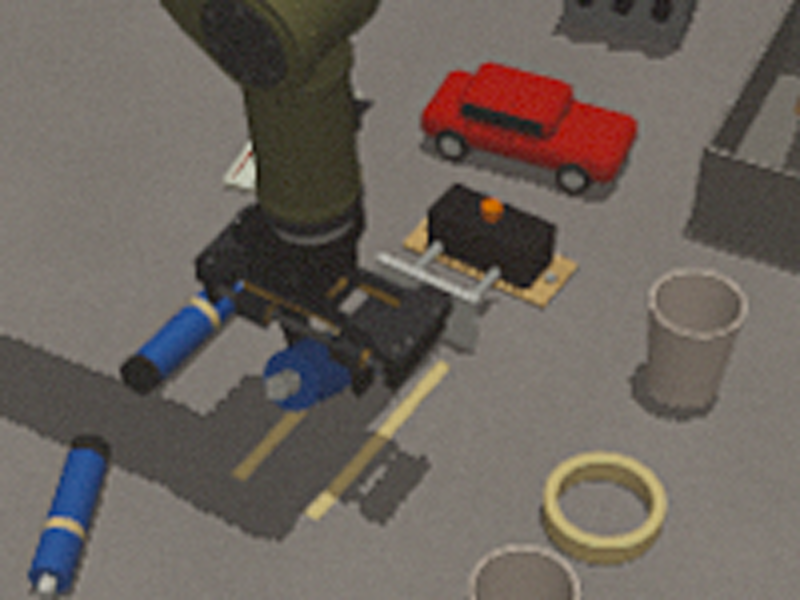

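View pics/w8.png

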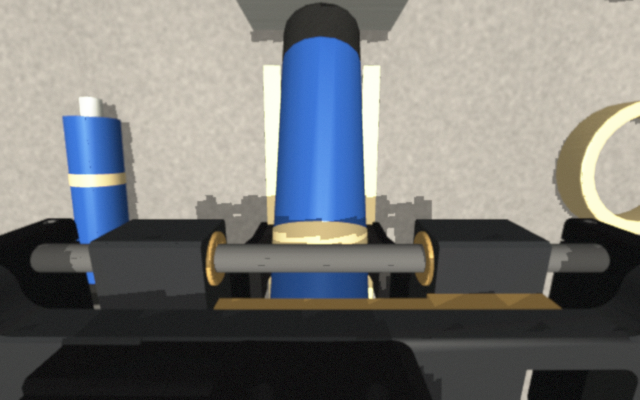

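Call:
drive_tool(increments=[[[-0.12,0.027,0.005],[0.0005,0,-0.0208]],[[-0.118,0.03,0.005],[0.0005,0,-0.0208]],[[-0.116,0.037,0.003],[0.0005,0,-0.0208]],[[-0.114,0.041,0],[0,0,-0.0208]],[[-0.112,0.042,0],[0,0,-0.0208]],[[-0.111,0.044,0],[0,0,-0.0208]],[[-0.109,0.045,0],[0,0,-0.0208]],[[-0.108,0.047,0],[0,0,-0.0208]],[[0,0,0],[0,0,0]]])

```text
time_s: 12.45
tool_pos: [0.5028, 0.0356, 0.1026]
tool_rot: [-90.5, 75.0, -97.1]
force: [-1.6, -2.6, -0.5]
grip_width: 0.0491
```

```bash
python3 m.py .0281 .0005 45
```

```text
P [0.5028 0.0356 0.1026] F [-1.6 -2.6 -0.5] M [-0.14  0.21  0.  ] w 0.0491
shift [ 0.021 -0.045  0.006] turn [ 0.0006 -0.001  -0.0003]
tilt 44.97 foot stand 0.0438 -0.0002 0.0186 q [-50.  11.  36. 110.   8.  66. -24.]
```

Call:
drive_tool(increments=[[[-0.106,0.047,0.003],[0,0,-0.0208]],[[-0.105,0.05,0.003],[0,0,-0.0208]],[[-0.105,0.054,0],[0,0,-0.0208]],[[-0.104,0.056,0],[0,0,-0.0208]],[[-0.103,0.058,0],[0,0,-0.0208]],[[-0.103,0.061,0],[0,0,-0.0208]],[[-0.103,0.063,0],[0,0,-0.0208]],[[-0.103,0.065,0],[0,0,-0.0208]],[[0,0,0],[0,0,0]]])

```text
time_s: 13.35
tool_pos: [0.5075, 0.065, 0.1256]
tool_rot: [-90.1, 54.9, -96.6]
force: [-1.5, -0.3, 2.3]
grip_width: 0.0492
```

```bash
python3 m.py .0281 .0005 65;  python3 - <<'E'
from h import *
c=grab('scene','s9'); cr=c['frame'][90:240,220:420]
cv2.imwrite('pics/s9c.png',cv2.cvtColor(cv2.resize(cr,None,fx=4,fy=4,interpolation=cv2.INTER_CUBIC),cv2.COLOR_RGB2BGR)); grab('wrist','w9')
E
```

```text
P [0.5075 0.065  0.1256] F [-1.5 -0.3  2.3] M [ 0.34  0.28 -0.02] w 0.0492
shift [ 0.036 -0.028 -0.026] turn [0.0007 0.0001 0.0012]
tilt 65.15 foot stand 0.0493 0.001 0.0114 q [-58.  22.  34. 102.  18.  79. -37.]
```

View pics/s9c.png

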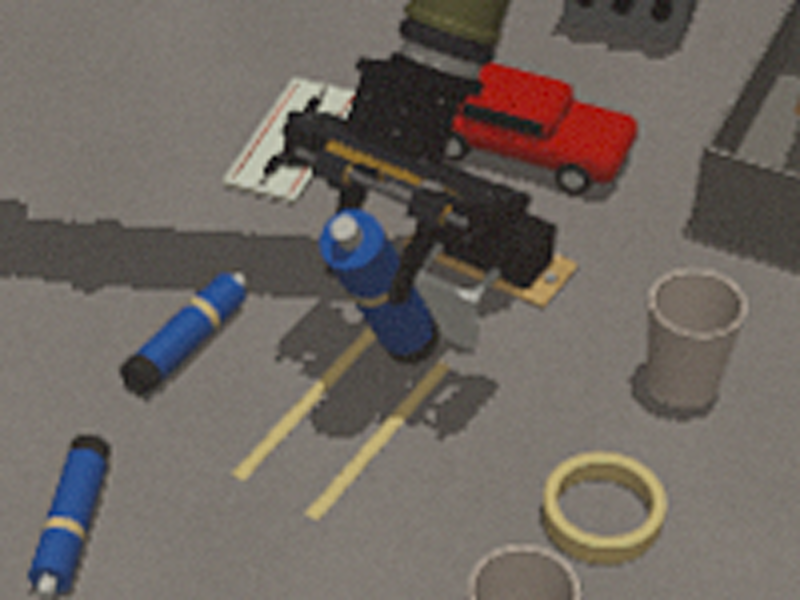

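View pics/w9.png

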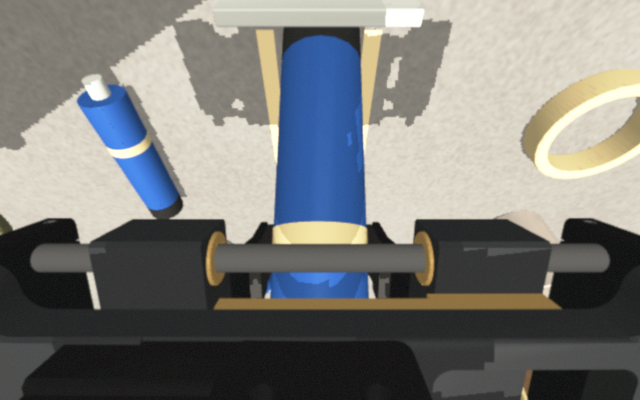

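Call:
drive_tool(increments=[[[-0.104,0.066,-0.005],[0,0,-0.0208]],[[-0.104,0.068,-0.005],[0,0,-0.0208]],[[-0.105,0.07,-0.005],[0,0,-0.0208]],[[-0.106,0.073,-0.005],[0,0,-0.0208]],[[-0.107,0.077,0],[0,0,-0.0208]],[[-0.108,0.079,0],[0,0,-0.0208]],[[0,0,0],[0,0,0]]])

```text
time_s: 14.15
tool_pos: [0.5109, 0.0944, 0.1335]
tool_rot: [-89.9, 40.0, -96.4]
force: [1.0, 0.4, 4.1]
grip_width: 0.0492
```

```bash
python3 m.py .0281 .0005 80
```

```text
P [0.5109 0.0944 0.1335] F [1.  0.4 4.1] M [ 0.32 -0.16  0.09] w 0.0492
shift [ 0.044 -0.004 -0.026] turn [-0.0001  0.0009  0.0003]
tilt 80.03 foot stand 0.0514 0.001 0.0058 q [-62.  33.  33.  95.  21.  88. -42.]
```

Call:
drive_tool(increments=[[[-0.118,0.071,-0.005],[0,0,-0.0208]],[[-0.119,0.072,-0.005],[0,0,-0.0208]],[[-0.113,0.084,-0.005],[0,0,-0.0208]],[[-0.115,0.085,0],[0,0,-0.0208]],[[0,0,0],[0,0,0]]])

```text
time_s: 14.65
tool_pos: [0.5126, 0.1156, 0.134]
tool_rot: [-89.9, 29.9, -96.5]
force: [1.7, -0.6, 2.4]
grip_width: 0.0495
```

```bash
python3 m.py .0281 .0005 90;  python3 - <<'E'
from h import *
c=grab('scene','s10'); cr=c['frame'][70:220,220:420]
cv2.imwrite('pics/s10c.png',cv2.cvtColor(cv2.resize(cr,None,fx=4,fy=4,interpolation=cv2.INTER_CUBIC),cv2.COLOR_RGB2BGR)); grab('wrist','w10')
c=grab('top','t10'); cr=c['frame'][170:290,200:420]
cv2.imwrite('pics/t10c.png',cv2.cvtColor(cv2.resize(cr,None,fx=3.6,fy=3.6,interpolation=cv2.INTER_CUBIC),cv2.COLOR_RGB2BGR))
E
```

```text
P [0.5126 0.1156 0.134 ] F [ 1.7 -0.6  2.4] M [ 0.43 -0.28  0.31] w 0.0495
shift [ 0.029  0.03  -0.008] turn [-0.0003  0.0004  0.0007]
tilt 90.09 foot stand 0.0529 0.0003 0.0021 q [-64.  42.  33.  90.  23.  95. -44.]
```

View pics/s10c.png

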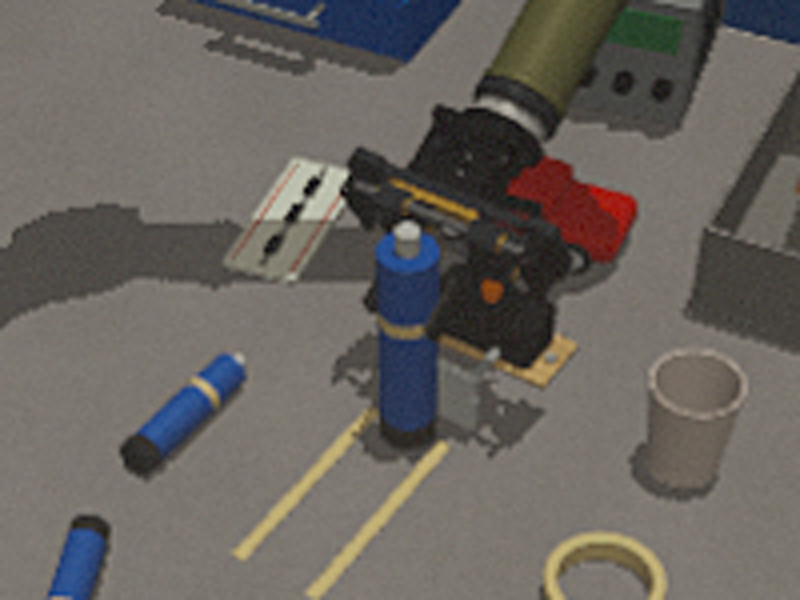

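View pics/w10.png

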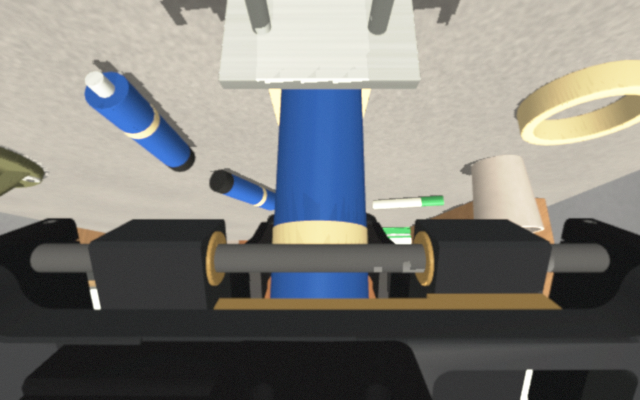

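View pics/t10c.png

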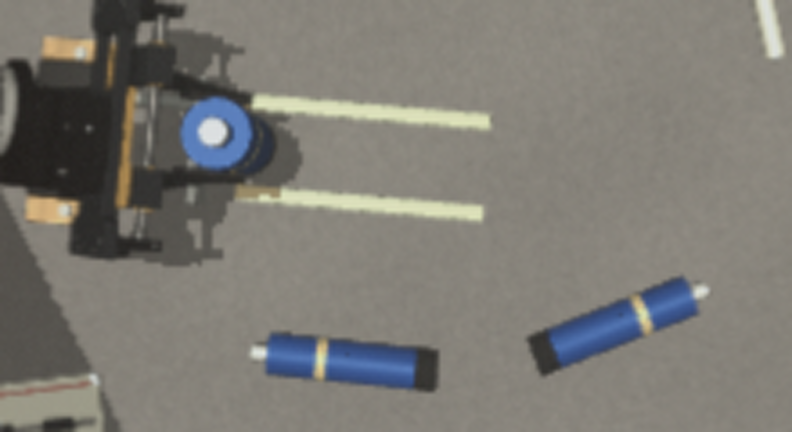

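```bash
python3 - <<'E'
from h import *
YD=np.array([-XD[1],XD[0],0]); st=lambda p:[round(float((p-O3)@v),4) for v in (XD,YD)]
img=load('t10')['frame']; hsv=cv2.cvtColor(img,cv2.COLOR_RGB2HSV)
m=cv2.inRange(hsv,(100,80,110),(125,255,255)); m[:,:245]=0;m[:, 275:]=0; m[:190]=0;m[225:]=0
cs,_=cv2.findContours(m,0,1); k=max(cs,key=cv2.contourArea); (u,v),r=cv2.minEnclosingCircle(k); print(u,v,r)
c=load('t10'); print('top centre',st(onz(c,[(u,v)],.2)[0]),'dia',2*r*(1.464-.2)/503)
# scene: edges of tube -> horizontal position of axis at several rows
c=load('s10'); img=c['frame']; hsv=cv2.cvtColor(img,cv2.COLOR_RGB2HSV)
G=O3+.0531*XD
for z in (.19,.16,.11,.08,.05,.03,.012):
    a=proj(c,[G+[0,0,z]])[0]; v=int(round(a[1])); row=hsv[v]
    ok=((row[:,0]>98)&(row[:,0]<125)&(row[:,1]>90)) if z>.028 else row[:,2]<45
    xs=[x for x in range(int(a[0])-16,int(a[0])+17) if ok[x]]
    print(z,a.round(1),xs[0],xs[-1],(xs[0]+xs[-1])/2)
E
```

```text
259.5885009765625 206.6858367919922 9.981621742248535
top centre [0.0532, -0.0008] dia 0.05016608303062485
0.19 [321.9 135.1] 314 329 321.5
0.16 [321.9 142.3] 315 329 322.0
0.11 [321.8 153.8] 315 316 315.5
0.08 [321.8 160.4] 315 328 321.5
0.05 [321.8 166.8] 315 328 321.5
0.03 [321.8 171. ] 315 328 321.5
0.012 [321.7 174.6] 315 315 315.0
```

Call:
drive_tool(increments=[[[-0.022,0.0125,0],[0,0,0]],[[0,0,0],[0,0,0]],[[0,0,0],[0,0,0]]])

```text
time_s: 15.1
tool_pos: [0.5119, 0.1158, 0.134]
tool_rot: [-90.0, 30.2, -96.7]
force: [3.8, -1.5, 0.4]
grip_width: 0.0493
```

```bash
python3 m.py .0281 .0005 90
```

```text
P [0.5119 0.1158 0.134 ] F [ 3.8 -1.5  0.4] M [ 0.81 -0.62  0.54] w 0.0493
shift [0.031 0.028 0.011] turn [-0.0005 -0.0011 -0.0015]
tilt 89.82 foot stand 0.0522 -0.0004 0.0021 q [-64.  42.  33.  90.  23.  95. -44.]
```

Call:
drive_tool(increments=[[[-0.022,0.0125,0],[0,0,0]],[[0,0,0],[0,0,0]],[[0,0,0],[0,0,0]]])

```text
time_s: 15.4
tool_pos: [0.5119, 0.1169, 0.1341]
tool_rot: [-90.0, 30.1, -96.7]
force: [2.0, -1.6, 0.5]
grip_width: 0.0497
```

```bash
python3 m.py .0281 .0005 90
```

```text
P [0.5119 0.1169 0.1341] F [ 2.  -1.6  0.5] M [ 0.47 -0.61  0.5 ] w 0.0497
shift [0.055 0.017 0.014] turn [-0.0004 -0.0011 -0.001 ]
tilt 89.88 foot stand 0.0512 -0.0005 0.0022 q [-64.  42.  33.  90.  23.  95. -44.]
```

Call:
drive_tool(increments=[[[-0.011,0.006,0],[0,0,0]],[[-0.011,0.006,0],[0,0,0]],[[0,0,0],[0,0,0]],[[0,0,0],[0,0,0]]])

```text
time_s: 15.8
tool_pos: [0.5119, 0.1179, 0.1342]
tool_rot: [-90.0, 30.1, -96.7]
force: [3.0, -2.8, 0.7]
grip_width: 0.0496
```

```bash
python3 m.py .0281 .0005 90
```

```text
P [0.5119 0.1179 0.1342] F [ 3.  -2.8  0.7] M [ 0.2  -0.6   0.47] w 0.0496
shift [0.078 0.006 0.015] turn [-0.0004 -0.0012 -0.0008]
tilt 89.9 foot stand 0.0503 -0.0005 0.0023 q [-64.  42.  33.  90.  23.  95. -44.]
```

```bash
python3 - <<'E'
from h import *
c=grab('wrist','w11'); cr=c['frame'][40:130,200:440]
cv2.imwrite('pics/w11c.png',cv2.cvtColor(cv2.resize(cr,None,fx=3.3,fy=3.3,interpolation=cv2.INTER_CUBIC),cv2.COLOR_RGB2BGR))
c=grab('scene','s11'); cr=c['frame'][125:185,290:370]
cv2.imwrite('pics/s11c.png',cv2.cvtColor(cv2.resize(cr,None,fx=9,fy=9,interpolation=cv2.INTER_CUBIC),cv2.COLOR_RGB2BGR))
E
```

```text
(no output)
```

View pics/w11c.png

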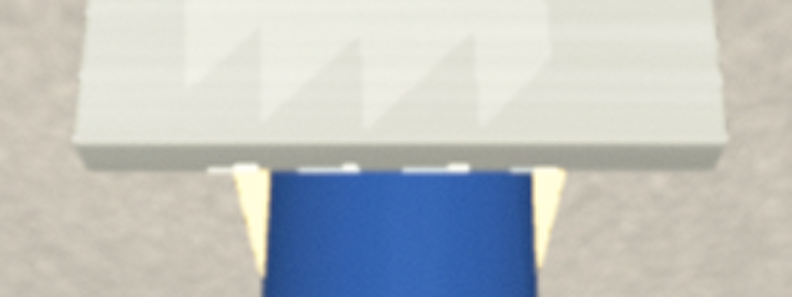

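View pics/s11c.png

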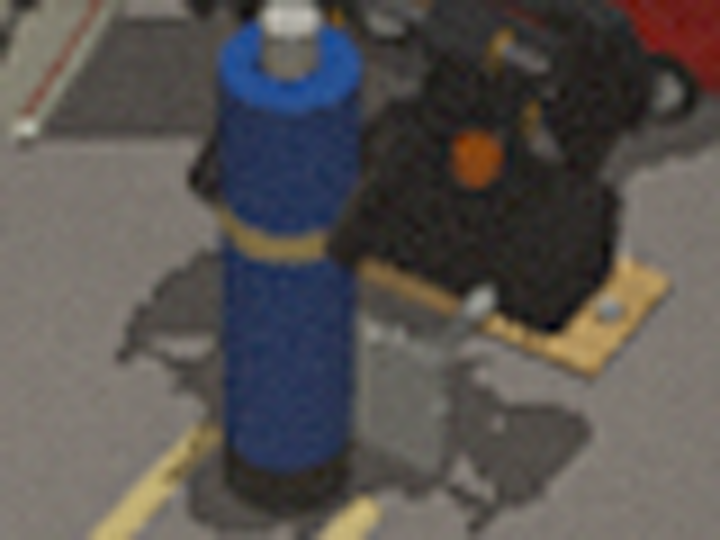

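Call:
drive_tool(increments=[[[-0.011,0.006,0],[0,0,0]],[[-0.011,0.006,0],[0,0,0]],[[0,0,0],[0,0,0]],[[0,0,0],[0,0,0]]])

```text
time_s: 16.3
tool_pos: [0.512, 0.1189, 0.1343]
tool_rot: [-90.0, 30.1, -96.7]
force: [1.4, -3.8, 3.5]
grip_width: 0.0494
```

```bash
python3 m.py .0281 .0005 90
```

```text
P [0.512  0.1189 0.1343] F [ 1.4 -3.8  3.5] M [-0.22 -0.48  0.37] w 0.0494
shift [ 0.103 -0.005  0.016] turn [-0.0003 -0.0012 -0.0009]
tilt 89.89 foot stand 0.0492 -0.0006 0.0024 q [-64.  42.  33.  89.  23.  95. -44.]
```

```bash
cat > v.py <<'E'
from h import *; import sys
n=sys.argv[1]; z0=float(sys.argv[2]) if len(sys.argv)>2 else .05
YD=np.array([-XD[1],XD[0],0]); st=lambda p:[round(float((p-O3)@v),4) for v in (XD,YD)]
c=grab('top','t'+n); img=c['frame']; hsv=cv2.cvtColor(img,cv2.COLOR_RGB2HSV)
m=cv2.inRange(hsv,(100,80,110),(125,255,255)); m[:,:240]=0;m[:, 275:]=0; m[:190]=0;m[225:]=0
cs,_=cv2.findContours(m,0,1); k=max(cs,key=cv2.contourArea); (u,v),r=cv2.minEnclosingCircle(k)
print('top centre',st(onz(c,[(u,v)],.2)[0]),'dia',2*r*(1.464-.2)/503)
c=grab('scene','s'+n); img=c['frame'].astype(float)
G=O3+z0*XD
# scan the image row profile: sub-pixel edges from gradient of (B-R)
big=cv2.GaussianBlur(c['frame'],(0,0),.6).astype(float); ch=big[:,:,2]-big[:,:,0]
for z in (.19,.175,.16,.09,.075,.06,.045,.03):
    a=proj(c,[G+[0,0,z]])[0]; v=int(round(a[1])); x=np.arange(int(a[0])-14,int(a[0])+15); p=ch[v,x]
    th=(np.median(ch[v,x[11:18]])+0)/2; ii=np.where(p>th)[0]; i,j=ii[0],ii[-1]
    l=x[i]-(p[i]-th)/(p[i]-p[i-1]); rr=x[j]+(p[j]-th)/(p[j]-p[j+1]); print(z,v,'exp',a[0].round(2),'edges',l.round(2),rr.round(2),'mid-exp',((l+rr)/2-a[0]).round(2))
cr=c['frame'][125:185,290:370]
cv2.imwrite('pics/sc%s.png'%n,cv2.cvtColor(cv2.resize(cr,None,fx=9,fy=9,interpolation=cv2.INTER_CUBIC),cv2.COLOR_RGB2BGR))
E
python3 v.py 12 .0492
```

```text
top centre [0.0477, -0.0014] dia 0.049834501960405536
0.19 134 exp 322.6 edges 314.73 329.17 mid-exp -0.65
0.175 138 exp 322.58 edges 314.44 329.45 mid-exp -0.64
0.16 142 exp 322.56 edges 314.45 329.23 mid-exp -0.72
0.09 158 exp 322.46 edges 314.64 328.68 mid-exp -0.8
0.075 161 exp 322.44 edges 314.7 328.36 mid-exp -0.91
0.06 164 exp 322.42 edges 314.63 328.43 mid-exp -0.89
0.045 167 exp 322.4 edges 314.65 328.4 mid-exp -0.88
0.03 170 exp 322.38 edges 314.6 328.21 mid-exp -0.97
```

Call:
drive_tool(increments=[[[0.02,-0.0115,0],[0,0,0]],[[0.02,-0.0115,0],[0,0,0]],[[0.02,-0.0115,0],[0,0,0]],[[0.02,-0.0115,0],[0,0,0]],[[0,0,0],[0,0,0]],[[0,0,0],[0,0,0]]])

```text
time_s: 17.0
tool_pos: [0.5118, 0.1159, 0.1339]
tool_rot: [-90.0, 30.2, -96.7]
force: [2.6, -0.7, 3.4]
grip_width: 0.0494
```

```bash
python3 m.py .0281 .0005 90; python3 v.py 13 .0529
```

```text
P [0.5118 0.1159 0.1339] F [ 2.6 -0.7  3.4] M [ 0.15 -0.47  0.48] w 0.0494
shift [0.031 0.026 0.013] turn [-0.0002 -0.0008 -0.0015]
tilt 89.82 foot stand 0.0521 -0.0005 0.002 q [-64.  42.  33.  90.  23.  95. -44.]
top centre [0.0518, -0.0014] dia 0.04998327248423521
0.19 135 exp 321.96 edges 314.03 328.33 mid-exp -0.78
0.175 139 exp 321.94 edges 313.92 329.02 mid-exp -0.47
0.16 142 exp 321.93 edges 313.95 329.0 mid-exp -0.45
0.09 158 exp 321.86 edges 314.25 328.39 mid-exp -0.54
0.075 161 exp 321.84 edges 314.41 328.32 mid-exp -0.48
0.06 165 exp 321.83 edges 314.57 328.1 mid-exp -0.49
0.045 168 exp 321.81 edges 314.45 328.17 mid-exp -0.5
0.03 171 exp 321.8 edges 314.59 328.12 mid-exp -0.44
```

Call:
drive_tool(increments=[[[-0.0125,-0.022,0],[0,0,0]],[[-0.0125,-0.022,0],[0,0,0]],[[0,0,0],[0,0,0]],[[0,0,0],[0,0,0]]])

```text
time_s: 17.5
tool_pos: [0.5107, 0.1161, 0.1347]
tool_rot: [-90.2, 30.2, -96.8]
force: [0.2, -0.4, -5.0]
grip_width: 0.0492
```

```bash
python3 m.py .0281 .0005 90
```

```text
P [0.5107 0.1161 0.1347] F [ 0.2 -0.4 -5. ] M [ 1.84 -0.18 -0.01] w 0.0492
shift [0.042 0.041 0.04 ] turn [ 0.0008 -0.0015 -0.0017]
tilt 89.79 foot stand 0.052 -0.0015 0.0028 q [-64.  41.  33.  90.  23.  95. -44.]
```

Call:
drive_tool(increments=[[[-0.011,0.006,0.015],[0,0,0]],[[-0.011,0.006,0.015],[0,0,0]],[[0,0,0],[0,0,0]]])

```text
time_s: 17.8
tool_pos: [0.513, 0.1165, 0.1358]
tool_rot: [-90.1, 30.2, -96.7]
force: [-1.3, -0.4, -4.3]
grip_width: 0.0494
```

Call:
drive_tool(increments=[[[-0.011,0.006,0],[0,0,0]],[[-0.011,0.006,0],[0,0,0]],[[0,0,0],[0,0,0]]])

```text
time_s: 18.1
tool_pos: [0.5131, 0.1174, 0.136]
tool_rot: [-90.0, 30.1, -96.7]
force: [0.2, 0.1, -5.0]
grip_width: 0.0491
```

```bash
python3 m.py .0281 .0005 90
```

```text
P [0.5131 0.1174 0.136 ] F [ 0.2  0.1 -5. ] M [ 1.82 -0.17 -0.03] w 0.0491
shift [ 0.094  0.05  -0.014] turn [-0.0002 -0.001  -0.0012]
tilt 89.85 foot stand 0.0505 0.0006 0.0041 q [-64.  42.  33.  89.  23.  95. -43.]
```

Call:
drive_tool(increments=[[[-0.011,0.006,0],[0,0,0]],[[-0.011,0.006,0],[0,0,0]],[[0,0,0],[0,0,0]]])

```text
time_s: 18.4
tool_pos: [0.5132, 0.1183, 0.1361]
tool_rot: [-90.0, 30.1, -96.7]
force: [-0.1, -0.1, -4.3]
grip_width: 0.0493
```

Call:
drive_tool(increments=[[[-0.011,0.006,0],[0,0,0]],[[-0.011,0.006,0],[0,0,0]],[[0,0,0],[0,0,0]]])

```text
time_s: 18.7
tool_pos: [0.5133, 0.119, 0.1363]
tool_rot: [-90.0, 30.1, -96.7]
force: [-0.5, -1.4, -4.2]
grip_width: 0.0494
```

```bash
python3 m.py .0281 .0005 90
```

```text
P [0.5133 0.119  0.1363] F [-0.5 -1.4 -4.2] M [ 1.52 -0.17 -0.02] w 0.0494
shift [ 0.131  0.036 -0.015] turn [-0.0003 -0.0012 -0.0008]
tilt 89.9 foot stand 0.0491 0.0006 0.0044 q [-64.  42.  33.  89.  23.  95. -43.]
```

Call:
drive_tool(increments=[[[-0.011,0.006,0],[0,0,0]],[[0,0,0],[0,0,0]],[[0,0,0],[0,0,0]]])

```text
time_s: 19.0
tool_pos: [0.5133, 0.1194, 0.1363]
tool_rot: [-90.0, 30.1, -96.8]
force: [-1.4, -2.8, -4.2]
grip_width: 0.0497
```

```bash
python3 m.py .0281 .0005 90; python3 v.py 14 .049
```

```text
P [0.5133 0.1194 0.1363] F [-1.4 -2.8 -4.2] M [ 1.28 -0.07 -0.07] w 0.0497
shift [ 0.142  0.032 -0.014] turn [-0.0004 -0.0013 -0.0008]
tilt 89.9 foot stand 0.0486 0.0006 0.0045 q [-64.  42.  33.  89.  23.  95. -43.]
top centre [0.0475, -0.0002] dia 0.05031078428112963
0.19 134 exp 322.64 edges 315.4 329.36 mid-exp -0.26
0.175 138 exp 322.61 edges 315.04 329.88 mid-exp -0.16
0.16 142 exp 322.59 edges 314.93 329.9 mid-exp -0.18
0.09 158 exp 322.49 edges 314.85 329.09 mid-exp -0.53
0.075 161 exp 322.47 edges 315.17 328.63 mid-exp -0.58
0.06 164 exp 322.45 edges 315.1 328.92 mid-exp -0.44
0.045 167 exp 322.43 edges 315.27 328.76 mid-exp -0.42
0.03 170 exp 322.42 edges 315.07 328.58 mid-exp -0.59
```

View pics/sc14.png

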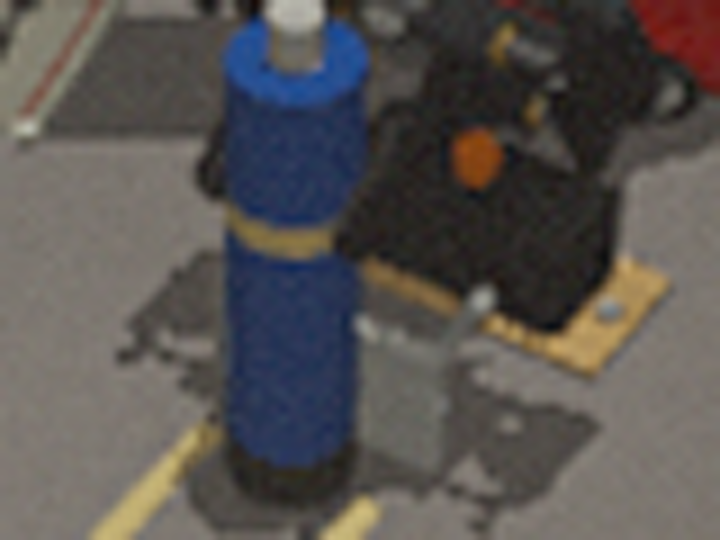

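Call:
drive_tool(increments=[[[0.012,-0.007,0],[0,0,0.004]],[[0.012,-0.007,0],[0,0,0.004]],[[0,0,0],[0,0,0]],[[0,0,0],[0,0,0]]])

```text
time_s: 19.5
tool_pos: [0.5132, 0.1186, 0.1361]
tool_rot: [-90.0, 31.1, -96.7]
force: [-1.2, -2.4, -5.3]
grip_width: 0.0492
```

```bash
python3 m.py .0281 .0005 90; python3 v.py 15 .049
```

```text
P [0.5132 0.1186 0.1361] F [-1.2 -2.4 -5.3] M [ 1.42 -0.14  0.08] w 0.0492
shift [ 0.121  0.035 -0.015] turn [-0.0003 -0.0011 -0.0093]
tilt 88.88 foot stand 0.0471 0.0006 0.0045 q [-64.  41.  33.  90.  23.  95. -43.]
top centre [0.0489, 0.0002] dia 0.050603446035214494
0.19 134 exp 322.64 edges 314.91 329.3 mid-exp -0.53
0.175 138 exp 322.61 edges 314.62 329.65 mid-exp -0.48
0.16 142 exp 322.59 edges 314.65 329.47 mid-exp -0.53
0.09 158 exp 322.49 edges 314.85 329.0 mid-exp -0.57
0.075 161 exp 322.47 edges 314.87 328.82 mid-exp -0.63
0.06 164 exp 322.45 edges 315.22 328.84 mid-exp -0.42
0.045 167 exp 322.43 edges 315.12 328.86 mid-exp -0.44
0.03 170 exp 322.42 edges 315.19 328.53 mid-exp -0.55
```

Call:
drive_tool(increments=[[[0.0065,0.011,0],[0,0,0]],[[0.0065,0.011,0],[0,0,0]],[[0.0065,0.011,0],[0,0,0]],[[0,0,0],[0,0,0]]])

```text
time_s: 20.0
tool_pos: [0.5133, 0.1185, 0.1348]
tool_rot: [-90.0, 31.1, -96.7]
force: [0.6, -2.9, -3.2]
grip_width: 0.0493
```

Call:
drive_tool(increments=[[[0.0065,0.011,0],[0,0,0]],[[0,0,0],[0,0,0]],[[0,0,0],[0,0,0]]])

```text
time_s: 20.3
tool_pos: [0.5133, 0.1186, 0.1342]
tool_rot: [-90.0, 31.1, -96.7]
force: [-0.5, -2.6, -2.7]
grip_width: 0.0491
```

Call:
drive_tool(increments=[[[0.0065,0.011,0],[0,0,0]],[[0,0,0],[0,0,0]],[[0,0,0],[0,0,0]]])

```text
time_s: 20.6
tool_pos: [0.5133, 0.1186, 0.1338]
tool_rot: [-90.0, 31.1, -96.7]
force: [-0.5, -2.6, -1.5]
grip_width: 0.0492
```

Call:
drive_tool(increments=[[[0.0065,0.011,0],[0,0,0]],[[0,0,0],[0,0,0]],[[0,0,0],[0,0,0]]])

```text
time_s: 20.9
tool_pos: [0.5133, 0.1185, 0.1337]
tool_rot: [-90.0, 31.0, -96.7]
force: [-0.1, -2.8, 2.5]
grip_width: 0.0493
```

```bash
python3 m.py .0281 .0005 90; python3 v.py 16 .049
```

```text
P [0.5133 0.1185 0.1337] F [-0.1 -2.8  2.5] M [-0.05  0.16 -0.02] w 0.0493
shift [ 0.089 -0.015 -0.017] turn [-0.0005 -0.0011 -0.0087]
tilt 88.95 foot stand 0.0473 0.0007 0.0021 q [-64.  41.  33.  90.  23.  94. -44.]
top centre [0.0496, 0.0001] dia 0.05028062660414466
0.19 134 exp 322.64 edges 314.41 329.83 mid-exp -0.52
0.175 138 exp 322.61 edges 314.66 329.58 mid-exp -0.5
0.16 142 exp 322.59 edges 314.59 329.7 mid-exp -0.45
0.09 158 exp 322.49 edges 314.83 329.2 mid-exp -0.48
0.075 161 exp 322.47 edges 314.92 328.72 mid-exp -0.65
0.06 164 exp 322.45 edges 315.23 328.74 mid-exp -0.47
0.045 167 exp 322.43 edges 315.22 328.79 mid-exp -0.43
0.03 170 exp 322.42 edges 315.17 328.78 mid-exp -0.44
```

Call:
drive_tool(increments=[[[0,0,0],[0,0,0]],[[0,0,0],[0,0,0]],[[0,0,0],[0,0,0]]], squeeze=5)

```text
time_s: 21.3
tool_pos: [0.5136, 0.1186, 0.1336]
tool_rot: [-90.0, 31.1, -96.7]
force: [0.5, -2.5, 4.5]
grip_width: 0.0498
```

Call:
drive_tool(increments=[[[0,0,0],[0,0,0]],[[0,0,0],[0,0,0]],[[0,0,0],[0,0,0]],[[0,0,0],[0,0,0]],[[0,0,0],[0,0,0]],[[0,0,0],[0,0,0]],[[0,0,0],[0,0,0]],[[0,0,0],[0,0,0]]], hand=1)

```text
time_s: 22.1
tool_pos: [0.5132, 0.1187, 0.133]
tool_rot: [-90.0, 31.1, -96.7]
force: [-0.4, 0.5, 0.1]
grip_width: 0.087
```

```bash
python3 m.py .0281 .0005 90; python3 v.py 17 .049; cp pics/w11c.png /dev/null; python3 -c "
from h import *; grab('wrist','w17')"
```

```text
P [0.5132 0.1187 0.133 ] F [-0.4  0.5  0.1] M [ 0.98 -0.07 -0.  ] w 0.087
shift [ 0.084 -0.032 -0.015] turn [-0.0003 -0.0011 -0.0092]
tilt 88.89 foot stand 0.047 0.0006 0.0014 q [-64.  41.  33.  90.  23.  94. -44.]
top centre [0.0506, 0.0016] dia 0.049930630754049916
0.19 134 exp 322.64 edges 314.03 330.4 mid-exp -0.42
0.175 138 exp 322.61 edges 314.89 329.66 mid-exp -0.34
0.16 142 exp 322.59 edges 314.83 329.86 mid-exp -0.25
0.09 158 exp 322.49 edges 315.13 329.4 mid-exp -0.23
0.075 161 exp 322.47 edges 315.14 329.11 mid-exp -0.35
0.06 164 exp 322.45 edges 315.03 328.92 mid-exp -0.48
0.045 167 exp 322.43 edges 315.31 328.81 mid-exp -0.38
0.03 170 exp 322.42 edges 315.14 328.97 mid-exp -0.36
```

View pics/w17.png

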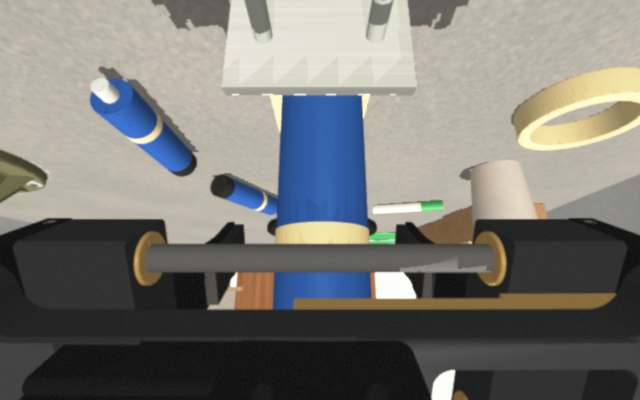

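Call:
drive_tool(increments=[[[-0.1,0,0],[0,0,0]],[[-0.2,0,0],[0,0,0]],[[-0.3,0,0],[0,0,0]],[[-0.4,0,0],[0,0,0]],[[-0.5,0,0],[0,0,0]],[[-0.5,0,0],[0,0,0]],[[-0.5,0,0],[0,0,0]],[[0,0,0],[0,0,0]]])

```text
time_s: 23.05
tool_pos: [0.524, 0.2075, 0.1856]
tool_rot: [-89.9, 31.3, -96.4]
force: [-0.0, -0.3, -0.1]
grip_width: 0.0869
```

```bash
python3 v.py 18 .049; python3 -c "
from h import *
P,R,o=pose();print(P,o['tool_rot'],o['force'].round(1))
grab('wrist','w18')
c=load('t18'); cr=c['frame'][180:240,210:290]
cv2.imwrite('pics/tc18.png',cv2.cvtColor(cv2.resize(cr,None,fx=9,fy=9,interpolation=cv2.INTER_CUBIC),cv2.COLOR_RGB2BGR))"
```

```text
top centre [0.0511, 0.0017] dia 0.04963141214966063
0.19 134 exp 322.64 edges 314.31 330.14 mid-exp -0.41
0.175 138 exp 322.61 edges 314.96 329.4 mid-exp -0.43
0.16 142 exp 322.59 edges 314.89 329.83 mid-exp -0.23
0.09 158 exp 322.49 edges 315.09 329.2 mid-exp -0.35
0.075 161 exp 322.47 edges 315.13 329.12 mid-exp -0.34
0.06 164 exp 322.45 edges 315.17 328.91 mid-exp -0.41
0.045 167 exp 322.43 edges 315.22 328.92 mid-exp -0.37
0.03 170 exp 322.42 edges 315.44 328.9 mid-exp -0.24
[0.52334064 0.2041668  0.18458552] [-90.02619678  31.11952781 -96.67524638] [ 0.5 -0.4 -0.4]
```

View pics/w18.png

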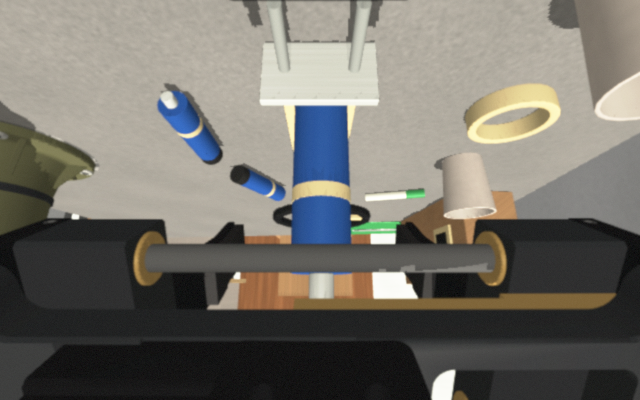

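View pics/tc18.png

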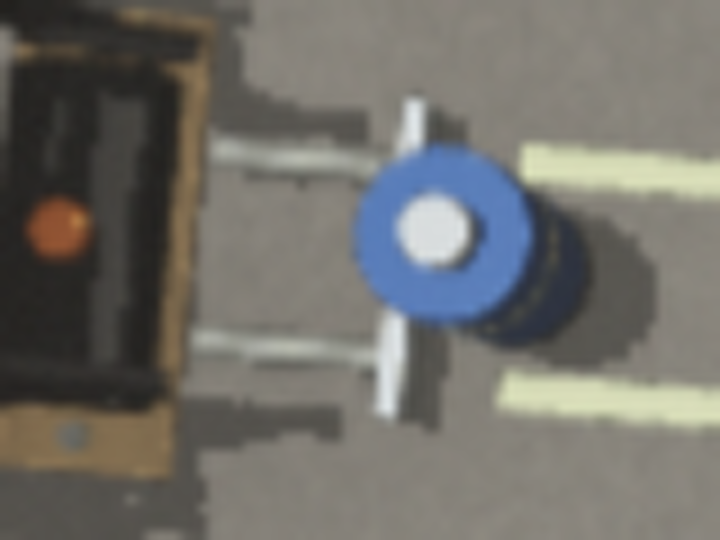

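View pics/sc18.png

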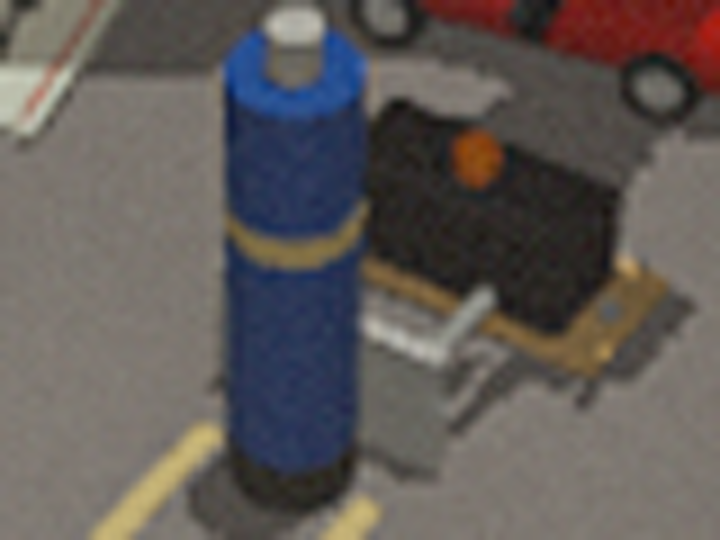

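```bash
python3 - <<'E'
from ik import *; import h
P,R,o=h.pose(); q=np.array(o['qpos']); YD=np.array([-h.XD[1],h.XD[0],0])
def st(p,t): print(t,(h.O3+p[0]*h.XD+np.array([0,0,p[2]])).round(3))
q,e=ik(P,R,q,2e-3); print(q.round(0),e)
for sx,z,a in ((-.02,.30,60),(-.02,.38,60),(.05,.38,40),(.1,.38,20),(.15,.38,0),(.2,.36,-20),(.22,.3,-40),(.2,.2,-45),(.18,.1,-45),(.17,.03,-45),(.09,.03,-45)):
    T=h.O3+sx*h.XD+np.array([0,0,z]); q,e=ik(T,h.toolR(h.SY,a),q,2e-3); print(sx,z,a,q.round(0),round(e,2),T.round(3))
E
```

```text
[-65.  44.  32.  77.  21. 105. -42.] 9.977042858544394e-07
-0.02 0.3 60 [-66.  39.  34.  72.  26. 113. -35.] 0.0 [0.522 0.201 0.3  ]
-0.02 0.38 60 [-70.  39.  44.  67.  25. 118. -26.] 0.0 [0.522 0.201 0.38 ]
0.05 0.38 40 [-70.  22.  46.  77.  19. 108. -27.] 0.0 [0.514 0.131 0.38 ]
0.1 0.38 20 [-67.   7.  48.  84.  13. 100. -25.] 0.0 [0.508 0.082 0.38 ]
0.15 0.38 0 [-63.  -5.  53.  89.   4.  94. -16.] 0.0 [0.503 0.032 0.38 ]
0.2 0.36 -20 [-67. -14.  70.  94.  -7.  89.  -4.] 0.0 [ 0.497 -0.018  0.36 ]
0.22 0.3 -40 [-34.  10.  68. 101. -43.  97.  32.] 0.0 [ 0.495 -0.038  0.3  ]
0.2 0.2 -45 [-25.  20.  62. 109. -53.  94.  45.] 0.0 [ 0.497 -0.018  0.2  ]
0.18 0.1 -45 [-22.  28.  57. 114. -60.  88.  54.] 0.0 [0.499 0.002 0.1  ]
0.17 0.03 -45 [-19.  35.  52. 116. -66.  85.  61.] 0.0 [0.5   0.012 0.03 ]
0.09 0.03 -45 [-27.  32.  51. 119. -69.  79.  55.] 0.0 [0.509 0.091 0.03 ]
```

Call:
drive_tool(increments=[[[-0.37,-0.615,0],[0,0,0]],[[-0.37,-0.615,0],[0,0,0]],[[-0.37,-0.615,0],[0,0,0]],[[-0.37,-0.615,0],[0,0,0]],[[0,0,0],[0,0,0.06]],[[0,0,0],[0,0,0.06]],[[0,0,0],[0,0,0.06]],[[0,0,0],[0,0,0.06]],[[0,0,0],[0,0,0.06]],[[0,0,0],[0,0,0.06]]], hand=-1)

```text
time_s: 24.2
tool_pos: [0.5231, 0.2026, 0.2995]
tool_rot: [-90.1, 74.6, -96.9]
force: [0.2, -0.9, 0.2]
grip_width: 0.0147
```

Call:
drive_tool(increments=[[[0,0,0],[0,0,0.065]],[[0,0,0],[0,0,0.065]],[[0,0,0],[0,0,0]]])

```text
time_s: 24.5
tool_pos: [0.5241, 0.1962, 0.3008]
tool_rot: [69.8, 89.9, 62.5]
force: [0.3, -0.5, -0.2]
grip_width: 0.0011
```

```bash
cat > n.py <<'E'
import sys; from h import *
sx,sy,z,a=map(float,sys.argv[1:5]); P,R,o=pose(); YD=np.array([-XD[1],XD[0],0])
T=O3+sx*XD+sy*YD+np.array([0,0,z]); s,w=delta(P,R,T,toolR(SY,a))
p=P-O3; ax=R.as_matrix()[:,0]
print('stand',round(p@XD,4),round(p@YD,4),round(P[2],4),'ang',np.degrees(np.arctan2(ax@XD,-ax[2])).round(1),'F',o['force'].round(1),'q',o['qpos'].round(0),'t',o['time_s'],'w',o['grip_width'])
print('shift',s.round(3),'turn',w.round(4))
E
python3 n.py .2 0 .29 0
```

```text
stand -0.0157 0.0025 0.3008 ang -0.1 F [ 0.3 -0.5 -0.2] q [-55.   6.  34.  90.  -3.  85. -28.] t 24.5 w 0.0011317512383821327
shift [ 0.264 -5.394  0.009] turn [-0.0064  0.0002 -0.0006]
```

Call:
drive_tool(increments=[[[0,-0.5,0],[0,0,0]],[[0,-0.75,0],[0,0,0]],[[0,-0.75,0],[0,0,0]],[[0,-0.75,0],[0,0,0]],[[0,-0.75,0],[0,0,0]],[[0,-0.75,0],[0,0,0]],[[0,-0.75,0],[0,0,0]],[[0,-0.5,0],[0,0,0]],[[0.2,0,0],[0,0,0]],[[0,0,0],[0,0,0]]])

```text
time_s: 25.5
tool_pos: [0.4967, -0.0141, 0.2902]
tool_rot: [-137.1, 89.7, -143.7]
force: [-0.1, 0.9, -0.8]
grip_width: 0.0004
```

```bash
python3 n.py .2 0 .2 -45; python3 v.py 19 .05
```

```text
stand 0.1964 -0.0006 0.2902 ang 0.2 F [-0.1  0.9 -0.8] q [-46.  -4.  43.  99.   3.  84. -10.] t 25.5 w 0.00037694946307591725
shift [ 2.255 -0.082  0.024] turn [-0.0012 -0.0016  0.3767]
top centre [0.0511, 0.0017] dia 0.04963141214966063
0.19 135 exp 322.46 edges 314.96 329.41 mid-exp -0.28
0.175 138 exp 322.44 edges 314.97 329.52 mid-exp -0.2
0.16 142 exp 322.42 edges 314.83 329.75 mid-exp -0.13
0.09 158 exp 322.33 edges 315.16 329.14 mid-exp -0.18
0.075 161 exp 322.31 edges 315.15 329.02 mid-exp -0.23
0.06 164 exp 322.29 edges 315.28 328.76 mid-exp -0.27
0.045 167 exp 322.27 edges 315.22 328.97 mid-exp -0.18
0.03 170 exp 322.26 edges 315.19 328.84 mid-exp -0.24
```

Call:
drive_tool(increments=[[[0.7,0,0],[0,0,0]],[[0.8,0,0],[0,0,0]],[[0.7,0,0],[0,0,0]],[[0,0,0],[0,0,0.063]],[[0,0,0],[0,0,0.063]],[[0,0,0],[0,0,0.063]],[[0,0,0],[0,0,0.063]],[[0,0,0],[0,0,0.063]],[[0,0,0],[0,0,0.063]],[[0,0,0],[0,0,0]]])

```text
time_s: 26.6
tool_pos: [0.4962, -0.0176, 0.1993]
tool_rot: [90.8, 44.9, 83.6]
force: [0.4, -0.9, -0.2]
grip_width: 0.0002
```

```bash
python3 n.py .15 0.001 .026 -45;python3 -c "
from h import *
grab('wrist','w20')"
```

```text
stand 0.1999 -0.0007 0.1993 ang -45.1 F [ 0.4 -0.9 -0.2] q [-21.  17.  57. 109. -52.  92.  43.] t 26.6 w 0.00019316541606938557
shift [ 3.94  -2.188  0.077] turn [-0.006  -0.0008 -0.0009]
```

View pics/w20.png

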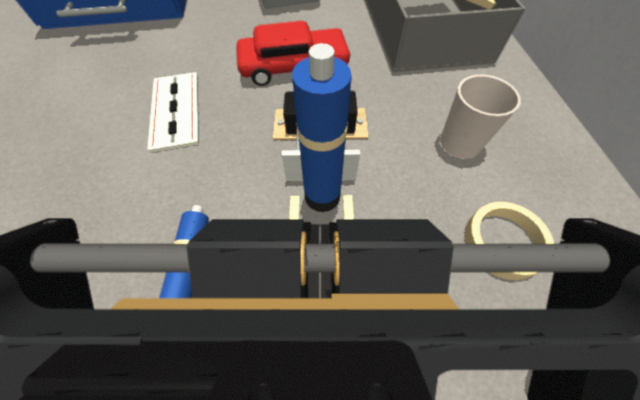

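Call:
drive_tool(increments=[[[0.4,-0.22,0.01],[0,0,0]],[[0.55,-0.305,0.01],[0,0,0]],[[0.55,-0.305,0.01],[0,0,0]],[[0.55,-0.305,0.01],[0,0,0]],[[0.55,-0.305,0.01],[0,0,0]],[[0.55,-0.305,0.01],[0,0,0]],[[0.45,-0.25,0.01],[0,0,0]],[[0.34,-0.19,0.01],[0,0,0]],[[0,0,0],[0,0,0]]])

```text
time_s: 27.55
tool_pos: [0.5054, 0.0379, 0.0297]
tool_rot: [90.2, 44.7, 83.8]
force: [1.2, 0.2, 0.3]
grip_width: 0.0003
```

```bash
python3 n.py .095 0.001 .026 -45
```

```text
stand 0.1437 0.0021 0.0297 ang -45.3 F [1.2 0.2 0.3] q [-18.  32.  48. 117. -65.  82.  58.] t 27.55 w 0.0003394128974072376
shift [ 0.931  0.791 -0.024] turn [ 0.     -0.002  -0.0023]
```

Call:
drive_tool(increments=[[[0.18,0.16,0],[0,0,0]],[[0.25,0.21,-0.01],[0,0,0]],[[0.25,0.21,-0.01],[0,0,0]],[[0.18,0.15,-0.004],[0,0,0]],[[0.07,0.06,0],[0,0,0]],[[0,0,0],[0,0,0]],[[0,0,0],[0,0,0]]])

```text
time_s: 28.25
tool_pos: [0.5113, 0.0827, 0.0272]
tool_rot: [90.0, 44.8, 83.3]
force: [-0.1, -1.1, 0.1]
grip_width: 0.0005
```

```bash
python3 n.py .085 0.001 .026 -45; python3 -c "
from h import *
grab('wrist','w21')"
```

```text
stand 0.0985 0.0028 0.0272 ang -45.2 F [-0.1 -1.1  0.1] q [-23.  31.  46. 118. -68.  78.  55.] t 28.25 w 0.0005287882687986951
shift [ 0.261  0.215 -0.047] turn [-0.001   0.0008 -0.002 ]
```

View pics/w21.png

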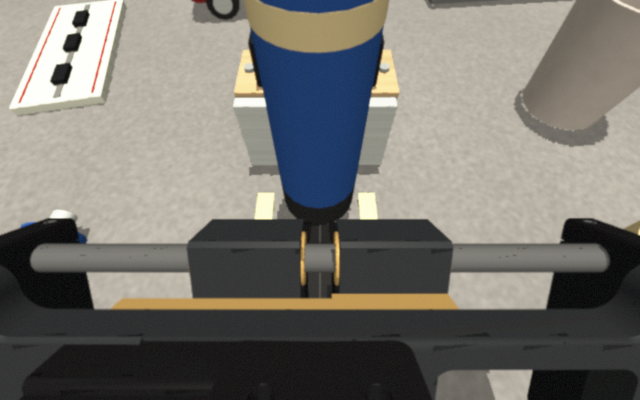

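Call:
drive_tool(increments=[[[0.045,0.042,-0.01],[0,0,0]],[[0.045,0.042,-0.01],[0,0,0]],[[0.045,0.042,-0.01],[0,0,0]],[[0.035,0.032,0],[0,0,0]],[[0,0,0],[0,0,0]]])

```text
time_s: 28.8
tool_pos: [0.511, 0.0929, 0.0269]
tool_rot: [90.1, 44.7, 83.4]
force: [0.0, -0.1, -0.1]
grip_width: 0.0003
```

Call:
drive_tool(increments=[[[0.018,0.018,0],[0,0,0]],[[0.018,0.018,0],[0,0,0]],[[0,0,0],[0,0,0]]])

```text
time_s: 29.1
tool_pos: [0.5114, 0.0946, 0.0269]
tool_rot: [90.1, 44.7, 83.3]
force: [-0.3, 0.1, 0.2]
grip_width: 0.0007
```

Call:
drive_tool(increments=[[[0.018,0.018,0],[0,0,0]],[[0,0,0],[0,0,0]]])

```text
time_s: 29.3
tool_pos: [0.5115, 0.0956, 0.0269]
tool_rot: [90.1, 44.7, 83.3]
force: [-0.8, 0.7, 0.4]
grip_width: 0.0003
```

```bash
python3 n.py .085 0.001 .026 -45
```

```text
stand 0.0857 0.0015 0.0269 ang -45.3 F [-0.8  0.7  0.4] q [-24.  30.  46. 119. -68.  77.  55.] t 29.3 w 0.00033165883021284083
shift [ 0.028 -0.003 -0.013] turn [-0.001   0.0005 -0.0022]
```

Call:
drive_tool(increments=[[[0.018,0.018,0],[0,0,0]],[[0,0,0],[0,0,0]]])

```text
time_s: 29.5
tool_pos: [0.5116, 0.0967, 0.0269]
tool_rot: [90.1, 44.7, 83.3]
force: [-0.4, -0.1, 0.6]
grip_width: 0.0003
```

Call:
drive_tool(increments=[[[0.018,0.018,0],[0,0,0]],[[0,0,0],[0,0,0]]])

```text
time_s: 29.7
tool_pos: [0.5117, 0.0977, 0.0269]
tool_rot: [90.1, 44.7, 83.3]
force: [-1.0, -0.5, -0.2]
grip_width: 0.0004
```

Call:
drive_tool(increments=[[[0.018,0.018,0],[0,0,0]],[[0,0,0],[0,0,0]]])

```text
time_s: 29.9
tool_pos: [0.5118, 0.0982, 0.0268]
tool_rot: [90.1, 44.8, 83.3]
force: [-1.0, -1.2, 1.0]
grip_width: 0.0006
```

Call:
drive_tool(increments=[[[0.012,0.012,0],[0,0,0]],[[0,0,0],[0,0,0]]])

```text
time_s: 30.1
tool_pos: [0.512, 0.0986, 0.0268]
tool_rot: [90.0, 44.8, 83.3]
force: [-2.0, -2.4, 0.9]
grip_width: 0.0006
```

Call:
drive_tool(increments=[[[0.012,0.012,0],[0,0,0]],[[0,0,0],[0,0,0]]])

```text
time_s: 30.3
tool_pos: [0.5121, 0.099, 0.0268]
tool_rot: [90.0, 44.8, 83.3]
force: [-0.8, -4.9, 1.1]
grip_width: 0.0006
```

```bash
python3 n.py .082 0.001 .026 -45; python3 v.py 22 .05
```

```text
stand 0.0823 0.0018 0.0268 ang -45.2 F [-0.8 -4.9  1.1] q [-24.  30.  46. 119. -68.  77.  54.] t 30.3 w 0.000552170730352616
shift [ 0.018 -0.009 -0.019] turn [-0.0012  0.001  -0.0016]
top centre [0.0508, 0.0017] dia 0.04977833256806815
0.19 135 exp 322.46 edges 315.13 329.49 mid-exp -0.15
0.175 138 exp 322.44 edges 315.18 329.42 mid-exp -0.14
0.16 142 exp 322.42 edges 314.9 329.87 mid-exp -0.04
0.09 158 exp 322.33 edges 315.22 329.18 mid-exp -0.13
0.075 161 exp 322.31 edges 315.19 329.15 mid-exp -0.14
0.06 164 exp 322.29 edges 315.18 329.11 mid-exp -0.14
0.045 167 exp 322.27 edges 318.04 328.97 mid-exp 1.23
0.03 170 exp 322.26 edges 321.09 328.95 mid-exp 2.76
```

Call:
drive_tool(increments=[[[0.012,0.012,0],[0,0,0]],[[0,0,0],[0,0,0]]])

```text
time_s: 30.6
tool_pos: [0.5122, 0.0991, 0.0267]
tool_rot: [90.0, 44.8, 83.2]
force: [-1.9, -6.8, 2.2]
grip_width: 0.0003
```

Call:
drive_tool(increments=[[[0.012,0.012,0],[0,0,0]],[[0,0,0],[0,0,0]]])

```text
time_s: 30.8
tool_pos: [0.5122, 0.0992, 0.0267]
tool_rot: [90.0, 44.9, 83.2]
force: [-2.6, -7.3, 2.3]
grip_width: 0.0006
```

```bash
python3 n.py .082 0.001 .026 -45; python3 v.py 23 .05
```

```text
stand 0.082 0.0018 0.0267 ang -45.1 F [-2.6 -7.3  2.3] q [-25.  30.  46. 119. -68.  76.  54.] t 30.8 w 0.0006458132663520585
shift [ 0.012 -0.012 -0.021] turn [-0.0015  0.0013 -0.001 ]
top centre [0.0508, 0.0017] dia 0.04977833256806815
0.19 135 exp 322.46 edges 315.15 329.5 mid-exp -0.14
0.175 138 exp 322.44 edges 315.22 329.52 mid-exp -0.07
0.16 142 exp 322.42 edges 314.92 329.9 mid-exp -0.01
0.09 158 exp 322.33 edges 315.25 329.1 mid-exp -0.15
0.075 161 exp 322.31 edges 315.33 328.94 mid-exp -0.17
0.06 164 exp 322.29 edges 315.18 329.2 mid-exp -0.1
0.045 167 exp 322.27 edges 317.91 328.91 mid-exp 1.13
0.03 170 exp 322.26 edges 321.16 329.0 mid-exp 2.82
```

Call:
drive_tool(increments=[[[-0.03,-0.03,0],[0,0,0]],[[-0.06,-0.06,0],[0,0,0]],[[-0.2,-0.2,0],[0,0,0]],[[-0.3,-0.3,0],[0,0,0]],[[-0.3,-0.3,0],[0,0,0]],[[-0.4,-0.3,0],[0,0,0]],[[-0.5,-0.3,0],[0,0,0]],[[-0.5,-0.2,0],[0,0,0]],[[-0.5,0,0],[0,0,0]],[[0,0,0],[0,0,0]]])

```text
time_s: 31.9
tool_pos: [0.4984, -0.0285, 0.059]
tool_rot: [89.8, 44.8, 82.9]
force: [-0.1, 0.3, 0.1]
grip_width: 0.0005
```

```bash
python3 n.py .2 0.001 .2 -45; python3 v.py 24 .05; python3 -c "
from h import *
grab('wrist','w24')"
```

```text
stand 0.2104 0.0027 0.059 ang -45.2 F [-0.1  0.3  0.1] q [-13.  32.  51. 113. -61.  87.  59.] t 31.9 w 0.0005409499013923864
shift [-2.302  2.684 -0.037] turn [-0.0015  0.0031 -0.0013]
top centre [0.0508, 0.0017] dia 0.04977833256806815
0.19 135 exp 322.46 edges 315.09 329.46 mid-exp -0.19
0.175 138 exp 322.44 edges 315.45 329.45 mid-exp 0.01
0.16 142 exp 322.42 edges 314.93 329.93 mid-exp 0.01
0.09 158 exp 322.33 edges 315.19 329.17 mid-exp -0.15
0.075 161 exp 322.31 edges 315.28 328.93 mid-exp -0.21
0.06 164 exp 322.29 edges 315.31 329.24 mid-exp -0.02
0.045 167 exp 322.27 edges 315.24 328.88 mid-exp -0.22
0.03 170 exp 322.26 edges 315.62 328.88 mid-exp -0.01
```

View pics/s24.png

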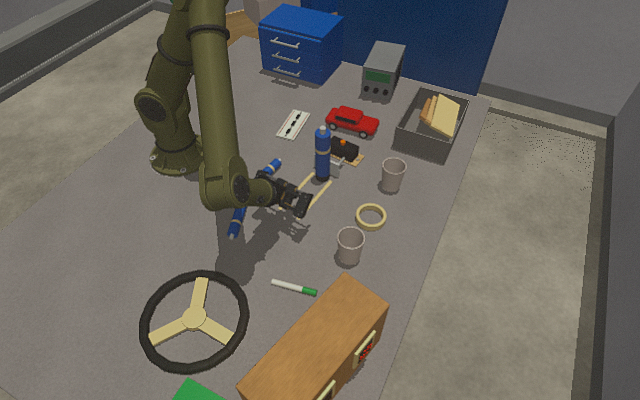

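View pics/w24.png

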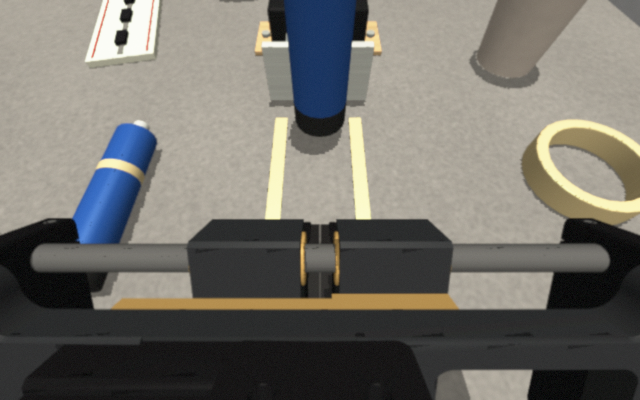

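View pics/t24.png

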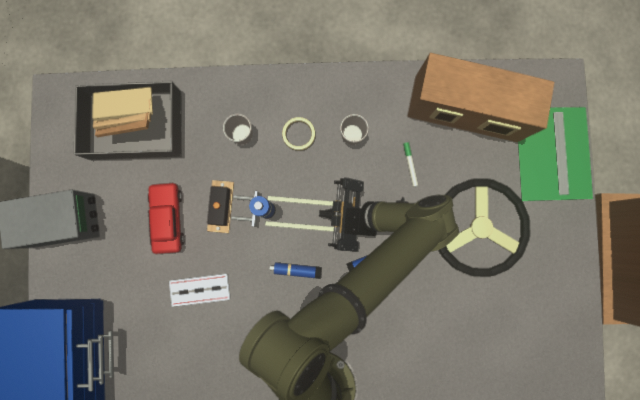

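```bash
python3 -c "
from cell import env
print(env.sign_off())"
```

```text
the job is handed in; nothing more can be done
None
```

The large blue column now stands upright on its own in the lane with its side against the stop plate, and the job was handed in at about 32 s.

**What I did:**
- I gripped the column near its head and carried it a few millimetres up into the lane, then set it down. I felt for the plate with the foot, peaking at about 8 N.
- I raised the head to 90° with the foot down at the desk and against the plate. After that I lifted it about 2 mm to free a sticking foot, brought the side up to the plate, lowered it and let go.
- It had shifted about 1 mm on release. I nudged the foot back towards the plate with closed fingertips until the push turned stiff at about 7 N, then backed away.

**Last checks:**
- **Upright:** in the scene view the tube's centre line stays within about 0.2 px along its whole height.
- **In the lane:** its axis is about 2 mm off the lane's middle line.
- **Against the plate:** the top view puts its axis 50.8 mm from the stand origin. The images put the plate face at about 25 mm, so 50 mm would be touching.
- **Clear of the robot:** the force reading was about zero. The other things look unmoved in the scene and top pictures; the arm hides part of one small column from above.

**Disagreements:**
- The top view alone leaves up to about 1 mm of possible gap at the plate. I am relying on the stiff push to say the column touches it.
- Before I lifted it free, one push towards the plate tilted the column by about 1.5° because the rubber foot stuck to the desk. I undid that tilt before lifting.

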